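# Hang three look-alike pots on the balancing bar

## Task

Hang the three little pots by their wire loops on the hooks of the plant stand's pivoting bar, one after another on alternate sides and gently, so that the bar never tips as far as its stop and finally hangs level with all three on it. One pot is about three times as heavy as the others though it looks the same, so feel which: it must not go first, and on an inner hook it balances the two light ones hanging on both hooks of the other side. Leave the vase, the watering can and the plant marker where they are and do not tip a pot over.

Things in the scene. Friction and masses are not known exactly. Their poses are not given: they have to be found in the camera images.
- pivot (a point): pivot of the hanging bar on the steel plant stand, 195 mm above the table, fixed. Axes: x from the robot's side to the stand's back, y to its left, z up; the stand is placed and turned anew each time. The bar lies along y, 330 mm long, 12 mm deep, 14 mm high. Behind it (60 mm) is a 20 mm post; below, a flat foot 12 mm high, 40 mm in front of to 130 mm behind the pivot, 240 mm wide
- tier_edge (a point): middle of the lower front edge of the stand's open steel tier, which overhangs the bar: 53 mm in front of the pivot and 173 mm above it; axes as the pivot's. The tier is 350 mm long (+-175 mm in y), 12 mm thick and reaches 185 mm back. The hooks' seats lie 8 mm behind this edge, under the tier, so there is no room over them for an upright gripper
- bar (a joint): tilt of the hanging bar about the pivot's x axis, rad: 0 level, positive = left (+y) end up. It springs back to level (0.98 Nm/rad, well damped) and has stops at +-0.21 rad
- hook_left_outer (a point): seat of the bar's left outer hook: centre of its 6 mm wire at the lowest point, 150 mm left (+y) of the pivot, 45 mm in front (-x) of and 8 mm below the bar's axis; axes as the bar's; moves with the bar. From the bar the wire comes forward 10 mm higher than the seat, dips to it, then rises to a tip 21 mm in front of and 20 mm above it
- hook_left_inner (a point): seat of the bar's left inner hook: centre of its 6 mm wire at the lowest point, 70 mm left (+y) of the pivot, 45 mm in front (-x) of and 8 mm below the bar's axis; axes as the bar's; moves with the bar. From the bar the wire comes forward 10 mm higher than the seat, dips to it, then rises to a tip 21 mm in front of and 20 mm above it
- hook_right_inner (a point): seat of the bar's right inner hook: centre of its 6 mm wire at the lowest point, 70 mm right (-y) of the pivot, 45 mm in front (-x) of and 8 mm below the bar's axis; axes as the bar's; moves with the bar. From the bar the wire comes forward 10 mm higher than the seat, dips to it, then rises to a tip 21 mm in front of and 20 mm above it
- hook_right_outer (a point): seat of the bar's right outer hook: centre of its 6 mm wire at the lowest point, 150 mm right (-y) of the pivot, 45 mm in front (-x) of and 8 mm below the bar's axis; axes as the bar's; moves with the bar. From the bar the wire comes forward 10 mm higher than the seat, dips to it, then rises to a tip 21 mm in front of and 20 mm above it
- pot_a_grip (a point): centre of the wooden toggle on top of a hanging pot, gripped by its flat ends: a round bar 16 mm in diameter, 20 mm long along the pot's y, 142 mm above the pot's underside. z up, x roughly away from the robot. The 3 pots look alike; two weigh about 100 g, one, with a hidden steel core, about 315 g: which one changes each time and is only to be felt
- pot_a_loop (a point): point on this pot's axis 36 mm below its toggle's centre where the hook wire's centre lies when it hangs (hook's seat within about 4 mm). Pot: white, 60 mm in diameter, 62 mm high to its cork top; rigid 5 mm wire loop in its y-z plane, 48 mm wide at the cork, 36 mm at 95 mm height, peak 114 mm high (8 mm above this point), then a 6 mm stem to the toggle. Axes as the pot's
- pot_b_grip (a point): centre of the wooden toggle on top of a hanging pot, gripped by its flat ends: a round bar 16 mm in diameter, 20 mm long along the pot's y, 142 mm above the pot's underside. z up, x roughly away from the robot. The 3 pots look alike; two weigh about 100 g, one, with a hidden steel core, about 315 g: which one changes each time and is only to be felt
- pot_b_loop (a point): point on this pot's axis 36 mm below its toggle's centre where the hook wire's centre lies when it hangs (hook's seat within about 4 mm). Pot: white, 60 mm in diameter, 62 mm high to its cork top; rigid 5 mm wire loop in its y-z plane, 48 mm wide at the cork, 36 mm at 95 mm height, peak 114 mm high (8 mm above this point), then a 6 mm stem to the toggle. Axes as the pot's
- pot_c_grip (a point): centre of the wooden toggle on top of a hanging pot, gripped by its flat ends: a round bar 16 mm in diameter, 20 mm long along the pot's y, 142 mm above the pot's underside. z up, x roughly away from the robot. The 3 pots look alike; two weigh about 100 g, one, with a hidden steel core, about 315 g: which one changes each time and is only to be felt
- pot_c_loop (a point): point on this pot's axis 36 mm below its toggle's centre where the hook wire's centre lies when it hangs (hook's seat within about 4 mm). Pot: white, 60 mm in diameter, 62 mm high to its cork top; rigid 5 mm wire loop in its y-z plane, 48 mm wide at the cork, 36 mm at 95 mm height, peak 114 mm high (8 mm above this point), then a 6 mm stem to the toggle. Axes as the pot's
- vase: blue ceramic vase, 90 mm in diameter, 165 mm high, bystander; origin under its centre
- can: green plastic watering can, 120 mm in diameter, 145 mm high, its spout reaching 150 mm from its axis along -y and its handle 96 mm along +y; bystander; origin under its centre
- marker: flat wooden plant marker lying on the table, 120x18x6 mm along its x, bystander; origin under its middle

How it is judged:
On the way, in this order (a step that is already met when the one before it is completed fails the run):
1. a first pot hangs on a hook, let go, while the other two do not ((((distance between pot_a_loop and hook_left_outer below 0.012 m or distance between pot_a_loop and hook_left_inner below 0.012 m or distance between pot_a_loop and hook_right_inner below 0.012 m or distance between pot_a_loop and hook_right_outer below 0.012 m) and not (distance between pot_b_loop and hook_left_outer below 0.012 m or distance between pot_b_loop and hook_left_inner below 0.012 m or distance between pot_b_loop and hook_right_inner below 0.012 m or distance between pot_b_loop and hook_right_outer below 0.012 m) and not (distance between pot_c_loop and hook_left_outer below 0.012 m or distance between pot_c_loop and hook_left_inner below 0.012 m or distance between pot_c_loop and hook_right_inner below 0.012 m or distance between pot_c_loop and hook_right_outer below 0.012 m)) or ((distance between pot_b_loop and hook_left_outer below 0.012 m or distance between pot_b_loop and hook_left_inner below 0.012 m or distance between pot_b_loop and hook_right_inner below 0.012 m or distance between pot_b_loop and hook_right_outer below 0.012 m) and not (distance between pot_a_loop and hook_left_outer below 0.012 m or distance between pot_a_loop and hook_left_inner below 0.012 m or distance between pot_a_loop and hook_right_inner below 0.012 m or distance between pot_a_loop and hook_right_outer below 0.012 m) and not (distance between pot_c_loop and hook_left_outer below 0.012 m or distance between pot_c_loop and hook_left_inner below 0.012 m or distance between pot_c_loop and hook_right_inner below 0.012 m or distance between pot_c_loop and hook_right_outer below 0.012 m)) or ((distance between pot_c_loop and hook_left_outer below 0.012 m or distance between pot_c_loop and hook_left_inner below 0.012 m or distance between pot_c_loop and hook_right_inner below 0.012 m or distance between pot_c_loop and hook_right_outer below 0.012 m) and not (distance between pot_a_loop and hook_left_outer below 0.012 m or distance between pot_a_loop and hook_left_inner below 0.012 m or distance between pot_a_loop and hook_right_inner below 0.012 m or distance between pot_a_loop and hook_right_outer below 0.012 m) and not (distance between pot_b_loop and hook_left_outer below 0.012 m or distance between pot_b_loop and hook_left_inner below 0.012 m or distance between pot_b_loop and hook_right_inner below 0.012 m or distance between pot_b_loop and hook_right_outer below 0.012 m))) and contact force between the fingers and anything else below 0.05 N), for 0.2 s.
2. a second pot hangs on the other side, let go, while the third does not hang yet ((((distance between pot_a_loop and hook_left_outer below 0.012 m or distance between pot_a_loop and hook_left_inner below 0.012 m) and (distance between pot_b_loop and hook_right_inner below 0.012 m or distance between pot_b_loop and hook_right_outer below 0.012 m) and not (distance between pot_c_loop and hook_left_outer below 0.012 m or distance between pot_c_loop and hook_left_inner below 0.012 m or distance between pot_c_loop and hook_right_inner below 0.012 m or distance between pot_c_loop and hook_right_outer below 0.012 m)) or ((distance between pot_a_loop and hook_left_outer below 0.012 m or distance between pot_a_loop and hook_left_inner below 0.012 m) and (distance between pot_c_loop and hook_right_inner below 0.012 m or distance between pot_c_loop and hook_right_outer below 0.012 m) and not (distance between pot_b_loop and hook_left_outer below 0.012 m or distance between pot_b_loop and hook_left_inner below 0.012 m or distance between pot_b_loop and hook_right_inner below 0.012 m or distance between pot_b_loop and hook_right_outer below 0.012 m)) or ((distance between pot_b_loop and hook_left_outer below 0.012 m or distance between pot_b_loop and hook_left_inner below 0.012 m) and (distance between pot_a_loop and hook_right_inner below 0.012 m or distance between pot_a_loop and hook_right_outer below 0.012 m) and not (distance between pot_c_loop and hook_left_outer below 0.012 m or distance between pot_c_loop and hook_left_inner below 0.012 m or distance between pot_c_loop and hook_right_inner below 0.012 m or distance between pot_c_loop and hook_right_outer below 0.012 m)) or ((distance between pot_b_loop and hook_left_outer below 0.012 m or distance between pot_b_loop and hook_left_inner below 0.012 m) and (distance between pot_c_loop and hook_right_inner below 0.012 m or distance between pot_c_loop and hook_right_outer below 0.012 m) and not (distance between pot_a_loop and hook_left_outer below 0.012 m or distance between pot_a_loop and hook_left_inner below 0.012 m or distance between pot_a_loop and hook_right_inner below 0.012 m or distance between pot_a_loop and hook_right_outer below 0.012 m)) or ((distance between pot_c_loop and hook_left_outer below 0.012 m or distance between pot_c_loop and hook_left_inner below 0.012 m) and (distance between pot_a_loop and hook_right_inner below 0.012 m or distance between pot_a_loop and hook_right_outer below 0.012 m) and not (distance between pot_b_loop and hook_left_outer below 0.012 m or distance between pot_b_loop and hook_left_inner below 0.012 m or distance between pot_b_loop and hook_right_inner below 0.012 m or distance between pot_b_loop and hook_right_outer below 0.012 m)) or ((distance between pot_c_loop and hook_left_outer below 0.012 m or distance between pot_c_loop and hook_left_inner below 0.012 m) and (distance between pot_b_loop and hook_right_inner below 0.012 m or distance between pot_b_loop and hook_right_outer below 0.012 m) and not (distance between pot_a_loop and hook_left_outer below 0.012 m or distance between pot_a_loop and hook_left_inner below 0.012 m or distance between pot_a_loop and hook_right_inner below 0.012 m or distance between pot_a_loop and hook_right_outer below 0.012 m))) and contact force between the fingers and anything else below 0.05 N), for 0.2 s.
At the end, for the whole second after the job is handed in: each of the three pots hangs by its loop on a hook (loop point within 12 mm of the hook's seat, pot within 0.2 rad of upright), let go, and the bar is at rest within 0.04 rad of level ((distance between pot_a_loop and hook_left_outer below 0.012 m or distance between pot_a_loop and hook_left_inner below 0.012 m or distance between pot_a_loop and hook_right_inner below 0.012 m or distance between pot_a_loop and hook_right_outer below 0.012 m) and (distance between pot_b_loop and hook_left_outer below 0.012 m or distance between pot_b_loop and hook_left_inner below 0.012 m or distance between pot_b_loop and hook_right_inner below 0.012 m or distance between pot_b_loop and hook_right_outer below 0.012 m) and (distance between pot_c_loop and hook_left_outer below 0.012 m or distance between pot_c_loop and hook_left_inner below 0.012 m or distance between pot_c_loop and hook_right_inner below 0.012 m or distance between pot_c_loop and hook_right_outer below 0.012 m) and angle between each of pot_a_grip, pot_b_grip, pot_c_grip's own z axis and vertical below 0.2 rad and value of joint bar between -0.04 and 0.04 rad and velocity of joint bar between -0.05 and 0.05 rad/s); the robot touches nothing.
It fails at once if the bar tips down to its stop (beyond 0.195 rad) (value of joint bar above 0.195 rad or value of joint bar below -0.195 rad).
It fails at once if a pot is tipped over (beyond 1.1 rad) (angle between any of pot_a_grip, pot_b_grip, pot_c_grip's own z axis and vertical above 1.1 rad).
It fails at once if a bystander is moved by more than 25 mm (distance of any of vase, can, marker from where it was at the start of the episode above 0.025 m).
It also fails if it takes over 72 s, if anything falls off the work surface, if the arm or the gripper's body presses on something with over 40 N, if the wrist force passes 120 N, or if a joint passes its speed limit or range.

## Robot

A 6-joint arm with a two-finger parallel gripper is mounted at the origin on the work surface. World frame = base frame: x ahead of the robot, y to its left, z up, the work surface at z = 0. Lengths are in m, angles in rad, forces in N, time in s.
With the tool pointing down it reaches from about 0.35 to 0.775 m from the base axis. Payload 5.5 kg.
Tool frame: the origin (TCP) lies where the fingers leave the gripper's body, on its centre line; the fingertips stand 73 mm ahead of it and the grasp point (between the pads) lies 54 mm ahead of it; z points along the fingers, y is the direction in which the jaws open and shut (so a half turn about z gives the same grasp; the last joint's range is limited). The gripper opens to 85 mm and grips with 20 to 120 N. Pads are 22 mm wide; open, the fingers measure 114 mm over their backs; the gripper's body (76 mm by 85 mm) begins 54 mm behind the grasp point. The pads swing forward as they close: fully open they stand 13 mm farther back than shut.
Start: joints at [1.123, 0.313, 0.046, 1.304, 0, 1.431], TCP at [0.174, 0.548, 0.304] pointing down, gripper open.
Joint ranges: [-2.76, 2.76], [-0.86, 1.69], [-1.03, 1.26], [-2.2, 2.34], [-1.47, 1.5], [-3.14, 3.14]. Speed limits (rad/s): [2.57, 2.57, 3.14, 3.14, 3.14, 3.14].

## Interface

Orientations are given as a unit quaternion [w, x, y, z].
In Python, from workcell import env, read_camera, job, cut_out gives the robot as it stands.
- The arm moves only by the tool servo_tool, never from a script. Its argument "deltas" is a list of rows, each an object of numbers: "dx", "dy", "dz": the shift along the world's x, y, z in mm; "rx", "ry", "rz": the turn, a rotation vector about the world's x, y, z in rad; "fingers": the closure, from -1 (fully open) to 1 (shut). A call has 1 to 8 rows; each row shifts and turns the commanded pose from where the row before left it; what a row does not reach is not made up. A row lasts 1/10 s, in which the tool goes at most 50 mm and 8.59 degrees, less where a joint would pass 70% of its speed; a pose out of reach is approached as far as the arm can. A call is refused whole if a number of a shift passes 50 or a number of a turn 0.15, either way. A call with a gripper value outside its range is refused whole. The fingers move at their own pace and stop on an object; "newtons" is the grip in N (left out, the last holds). Time passes only in rows, so rows that do not move let the fingers close. It gives the time, the measured TCP pose, the force and the opening at its end, in the units of the state.
- env.get_state(): the state, without advancing time (a new reading comes with each control period).
- read_camera(name): name is "scene" or "top"; returns a dict with "img" (420x560x3 uint8, red, green, blue), "intrinsics" (3x3 intrinsics, pixels), "k1" (the pictures are not rectified: a ray, as slopes to the right and down, at radius r is drawn at 1 + k1 r^2 times it, then the intrinsics apply), "extrinsics" (4x4, takes a point from camera to world coordinates). Camera axes: x right, y down, z forward; pixel columns grow to the right and rows downward; lengths in m; the calibration is good to about 2 mm. A picture is of the moment at which its call begins. There is no depth.
- job.hand_in(): hands the job in, once; it reports no verdict.
Trained networks look in the newest picture that a camera, given by its name, has taken for a name from the list of things; names that differ only in an ending like _2 or _b are one class to them, and where a whole thing is asked for, a point or a joint stands for the part that bears it (a point fixed in the world has none). Each returns a list of dicts, best first, with "confidence" (0 to 1); they miss things now and then, are a little off and sometimes report something else, mostly with a low value. They report only what shows in the picture. A call takes as long as a camera call.
- cut_out(target, camera): "region" (420x560 bool, what is visible of it) and "extent" ([left, top, right, bottom] in pixels, round what is visible of it).
The state is a dict: "clock": time; "joint_pos": joint angles; "qvel": joint speeds; "tau": joint torques, N m; "tcp_pos": TCP position; "orientation": TCP orientation; "wrist_force": force on the tool from outside, world axes, zero at the start; "ft_torque": the same for the moment, N m; "finger_gap": finger opening in m.
Only numpy, scipy, OpenCV 4.12 (cv2) and the standard library are available. Lean on these libraries where they do the work, as an engineer would, in place of code of your own. Each camera call takes 0.05 s, during which the arm holds its last target. There are 200 camera calls.

## Working session

There is one attempt and no reset: what is moved stays moved. The work goes in short steps, Python scripts to look and compute and a tool call to move; the robot and the scene stay as the last step left them, time stands still between calls to the robot, and variables do not carry over. Pictures are saved under pics/ and viewed, about 8 in all and at most 12, crops included, and the job is handed in when it is done.

Besides the shell and the picture viewer there is one more tool, called after "Request:" as name([rows], argument=value, ...), one row to a line, values as JSON. servo_tool: Moves the arm, as the interface text tells. Its arguments: {"type":"object","properties":{"deltas":{"type":"array"},"newtons":{"type":"number"}},"required":["deltas"]}

```bash
mkdir -p pics; ls; cat > h.py <<'E'
from workcell import env, read_camera, job, cut_out
import numpy as np, cv2
def ray(cam,u,v):
    K=np.array(cam["intrinsics"]);T=np.array(cam["extrinsics"]);k=cam["k1"]
    d=np.array([(u-K[0,2])/K[0,0],(v-K[1,2])/K[1,1]]);s=d.copy()
    for _ in range(30): s=d/(1+k*(s@s))
    r=T[:3,:3]@np.array([s[0],s[1],1]); return T[:3,3],r/np.linalg.norm(r)
def proj(cam,P):
    K=np.array(cam["intrinsics"]);T=np.array(cam["extrinsics"]);k=cam["k1"]
    p=T[:3,:3].T@(np.asarray(P,float)-T[:3,3]);s=p[:2]/p[2];s=s*(1+k*(s@s))
    return np.array([K[0,0]*s[0]+K[0,2],K[1,1]*s[1]+K[1,2]])
def atz(cam,u,v,z):
    o,r=ray(cam,u,v); return o+r*(z-o[2])/r[2]
def tri(a,pa,b,pb):
    o1,r1=ray(a,*pa);o2,r2=ray(b,*pb)
    t=np.linalg.lstsq(np.c_[r1,-r2],o2-o1,rcond=None)[0]
    p,q=o1+r1*t[0],o2+r2*t[1]; return (p+q)/2,np.linalg.norm(p-q)
def save(cam,name,box=None,f=1):
    im=cam["img"][...,::-1]
    if box: im=im[box[1]:box[3],box[0]:box[2]]
    cv2.imwrite("pics/"+name+".png",cv2.resize(im,None,fx=f,fy=f,interpolation=cv2.INTER_CUBIC))
E
python3 - <<'E'
from h import *
for n in("scene","top"):
    c=read_camera(n); save(c,n+"0"); print(n,np.round(c["extrinsics"],3).tolist(),np.round(c["intrinsics"],1).tolist(),c["k1"])
    for t in("pot_a_grip","pot_a_loop","bar","hook_left_outer","vase","can","marker"):
        print(t,[(round(d["confidence"],2),np.round(d["extent"]).tolist(),int(d["region"].sum())) for d in cut_out(t,n)])
print(env.get_state())
E
```

```text
pics
scene [[-0.359, 0.807, -0.468, 1.156], [0.933, 0.307, -0.188, 0.21], [-0.008, -0.504, -0.863, 1.34], [0.0, 0.0, 0.0, 1.0]] [[544.8, 0.0, 285.9], [0.0, 544.8, 214.9], [0.0, 0.0, 1.0]] -0.12445648046734976
pot_a_grip [(0.89, [350.0, 271.0, 377.0, 306.0], 618)]
pot_a_loop [(0.6, [352.0, 270.0, 376.0, 306.0], 618), (0.2, [167.0, 212.0, 297.0, 290.0], 467)]
bar [(0.9, [166.0, 208.0, 296.0, 293.0], 461)]
hook_left_outer [(0.6, [169.0, 210.0, 300.0, 291.0], 436)]
vase [(0.85, [400.0, 335.0, 439.0, 374.0], 1355)]
can [(0.88, [98.0, 186.0, 171.0, 246.0], 1570), (0.35, [435.0, 263.0, 461.0, 299.0], 603)]
marker [(0.54, [287.0, 186.0, 304.0, 226.0], 235)]
top [[-0.014, -0.978, 0.207, 0.308], [-1.0, 0.015, 0.003, -0.007], [-0.006, -0.207, -0.978, 1.347], [0.0, 0.0, 0.0, 1.0]] [[488.6, 0.0, 286.4], [0.0, 488.6, 211.7], [0.0, 0.0, 1.0]] -0.1779256715846267
pot_a_grip [(0.88, [201.0, 199.0, 223.0, 223.0], 434)]
pot_a_loop [(0.57, [199.0, 201.0, 226.0, 222.0], 431)]
bar [(0.91, [269.0, 146.0, 402.0, 183.0], 904), (0.17, [259.0, 63.0, 426.0, 193.0], 9529)]
hook_left_outer [(0.7, [266.0, 146.0, 403.0, 184.0], 955)]
vase [(0.68, [135.0, 147.0, 172.0, 183.0], 1017)]
can [(0.56, [418.0, 148.0, 461.0, 238.0], 2031)]
marker [(0.68, [300.0, 267.0, 324.0, 299.0], 284)]
{'clock': 0.8, 'joint_pos': array([1.12341944e+00, 3.13157139e-01, 4.60984338e-02, 1.30359566e+00,
       4.12679990e-06, 1.43116643e+00]), 'qvel': array([-0.00083006,  0.00028071, -0.0004558 ,  0.00105029, -0.00128305,
        0.00080323]), 'tau': array([-7.27435690e-04, -4.80394721e+01,  2.98791879e+01, -6.99095540e-05,
       -2.48474753e-04, -6.33023234e-07]), 'tcp_pos': array([0.17421312, 0.54800679, 0.30394695]), 'orientation': array([1.85601459e-05, 1.53267000e-01, 9.88184812e-01, 6.85424287e-05]), 'wrist_force': array([-0.08044589, -0.10446606,  0.59048254]), 'ft_torque': array([-0.01497739,  0.02517229, -0.08480753]), 'finger_gap': 0.08523199519235974}
```

View pics/scene0.png

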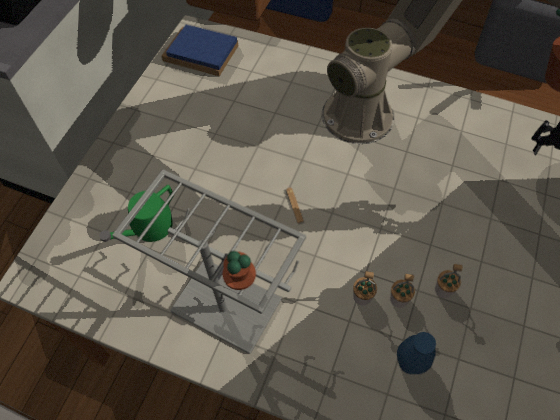

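View pics/top0.png

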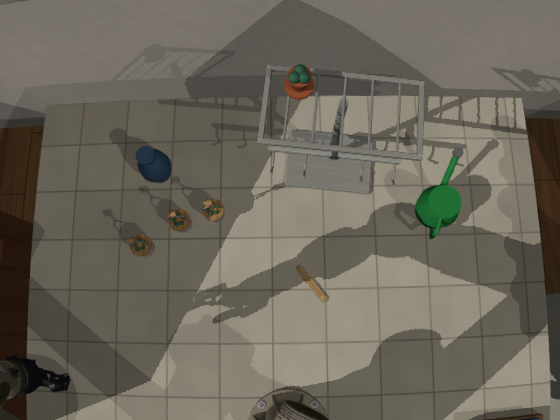

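The scene view shows the stand in the middle (tier front edge from about (165,175) to (305,235)) and three pots at (365,285), (403,288), (450,280). The top view shows the tier edge from (260,145) to (422,158), pots at (214,208), (179,220), (140,243), the can at (438,205) and the marker at (312,283).

```bash
python3 - <<'E'
from h import *
def mos(name,cam,b1,b2,f):
    im=cam["img"][...,::-1]
    a=[cv2.resize(im[b[1]:b[3],b[0]:b[2]],None,fx=g,fy=g,interpolation=cv2.INTER_CUBIC) for b,g in((b1,f[0]),(b2,f[1]))]
    w=max(x.shape[1] for x in a)
    cv2.imwrite(f"pics/{name}.png",np.vstack([np.pad(x,((0,0),(0,w-x.shape[1]),(0,0))) for x in a]))
mos("topz",read_camera("top"),(255,135,430,195),(125,190,235,260),(4.5,4.5))
mos("scz",read_camera("scene"),(105,165,310,300),(345,255,470,315),(2.5,4))
E
```

```text
(no output)
```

View pics/topz.png

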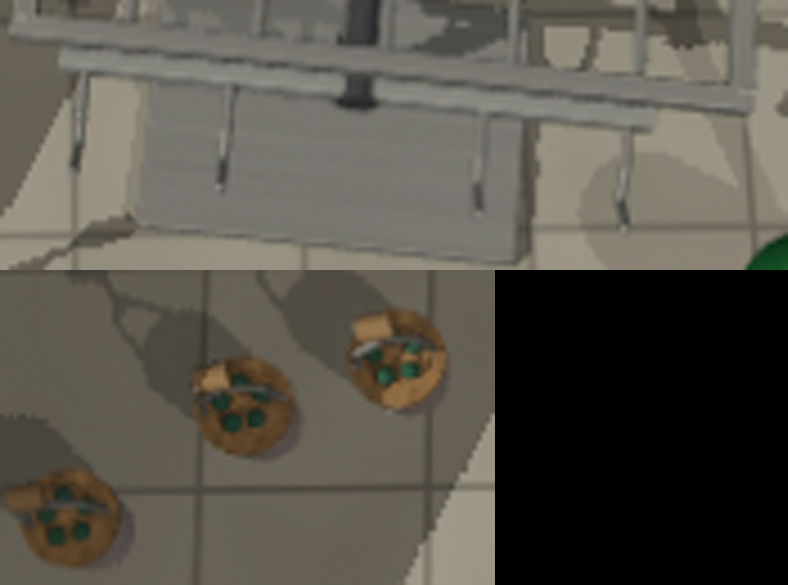

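View pics/scz.png

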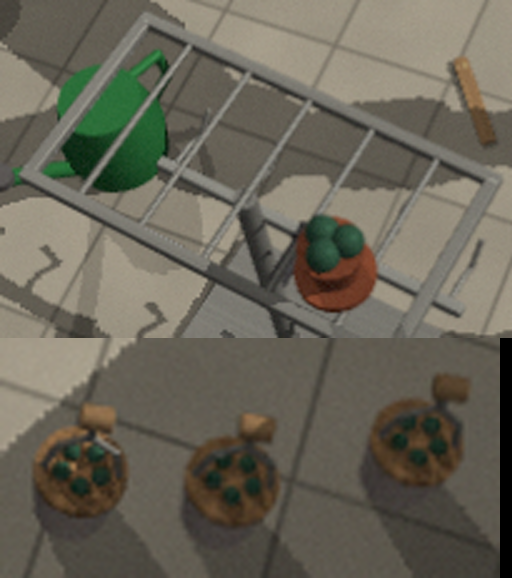

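The crops show hook tips at (75,165), (220,187), (478,208) and (624,228) in the top view. Toggles are at (373,328), (213,378), (25,498) in the top crop and (98,418), (257,428), (451,389) in the scene crop. Next I fit the stand and pot poses and overlay them.

```bash
cat > fit.py <<'E'
from h import *
from scipy.optimize import least_squares
T=read_camera("top");S=read_camera("scene")
t=lambda u,v:np.array([u/4.5+255,v/4.5+135]); s=lambda u,v:np.array([u/2.5+105,v/2.5+165])
obs=[(T,(-66,150,12),t(75,168)),(T,(-66,70,12),t(220,189)),(T,(-66,-70,12),t(478,211)),(T,(-66,-150,12),t(624,230)),
 (T,(-53,175,173),t(10,38)),(T,(-53,-175,173),t(753,112)),
 (T,(-6,165,-7),t(60,68)),(T,(-6,-165,-7),t(652,132)),
 (S,(-53,175,185),s(500,178)),(S,(-53,-175,185),s(146,13)),(S,(132,-175,185),s(20,178)),
 (S,(-66,150,12),s(480,243)),(S,(-66,-150,12),s(210,112))]
def W(p,q):
    c,n=np.cos(p[2]),np.sin(p[2]); q=np.array(q)/1e3
    return np.array([p[0]+c*q[0]-n*q[1],p[1]+n*q[0]+c*q[1],.195+q[2]])
r=least_squares(lambda p:np.concatenate([proj(c,W(p,q))-o for c,q,o in obs]),[.7,-.05,-.1],loss="soft_l1")
print("stand",r.x.round(4)); print(r.fun.reshape(-1,2).round(1).tolist() if r.fun.size==26 else "")
for y in(150,70,-70,-150): print(y,W(r.x,(-45,y,-8)).round(4))
tp=lambda u,v:np.array([u/4.5+125,(v-270)/4.5+190]); sp=lambda u,v:np.array([u/4+345,(v-338)/4+255])
P=[]
for a,b,ca,cb in(((373,328),(98,418),(398,360),(80,470)),((213,378),(257,428),(245,405),(231,480)),((25,498),(451,389),(70,518),(417,440))):
    x,e=tri(T,tp(*a),S,sp(*b)); y,f=tri(T,tp(*ca),S,sp(*cb)); P.append((x+y)/2); print("toggle",x.round(4),round(e,4),"cork",y.round(4),round(f,4))
rows=[]
for i,p in enumerate(P):
  row=[]
  for cam in(T,S):
   for yaw in(None,0.,.2,.4):
    ctr=proj(cam,(p[0],p[1],.1)); x0,y0=(ctr-17).astype(int); f=5
    im=cv2.resize(cam["img"][y0:y0+34,x0:x0+34,::-1],None,fx=f,fy=f,interpolation=cv2.INTER_CUBIC)
    im=np.clip(im*1.6,0,255).astype(np.uint8)
    if yaw is not None:
      g=lambda ly,z:tuple(int(v) for v in ((proj(cam,(p[0]-np.sin(yaw)*ly,p[1]+np.cos(yaw)*ly,z))-[x0,y0])+.5)*f)
      L=[(.024,.062),(.018,.095),(.01,.110),(0,.114),(-.01,.110),(-.018,.095),(-.024,.062)]
      for k in range(6): cv2.line(im,g(*L[k]),g(*L[k+1]),(255,255,0),1)
      cv2.line(im,g(.01,.142),g(-.01,.142),(0,0,255),1)
    row.append(cv2.resize(im,(100*2,100*2)))
  rows.append(np.vstack([np.hstack(row[:4])])); rows.append(np.hstack(row[4:]))
cv2.imwrite("pics/pots.png",cv2.resize(np.vstack([np.hstack(rows[i:i+2]) for i in(0,2,4)]),(800*2,600)))
im=np.vstack([np.hstack(rows[i:i+2]) for i in(0,2,4)]); cv2.imwrite("pics/pots.png",cv2.resize(im,(800,300)))
E
python3 fit.py
```

```text
stand [ 0.6962 -0.1241 -0.1216]
[[-0.7, -0.4], [-0.1, -1.7], [-0.1, -0.5], [-0.0, -1.2], [0.0, -0.2], [-1.3, 0.7], [-0.2, 0.6], [-0.6, 0.1], [1.1, -0.9], [-1.3, -1.5], [-2.2, -1.0], [0.1, -0.3], [-1.2, -0.1]]
150 [0.6697 0.0303 0.187 ]
70 [ 0.66   -0.0491  0.187 ]
-70 [ 0.643  -0.1881  0.187 ]
-150 [ 0.6333 -0.2675  0.187 ]
toggle [0.5898 0.1971 0.1398] 0.0005 cork [0.5891 0.1957 0.0564] 0.0009
toggle [0.5622 0.2888 0.1393] 0.0011 cork [0.5625 0.2882 0.0578] 0.0005
toggle [0.4946 0.3954 0.1385] 0.0003 cork [0.4944 0.3939 0.0589] 0.0011
```

View pics/pots.png

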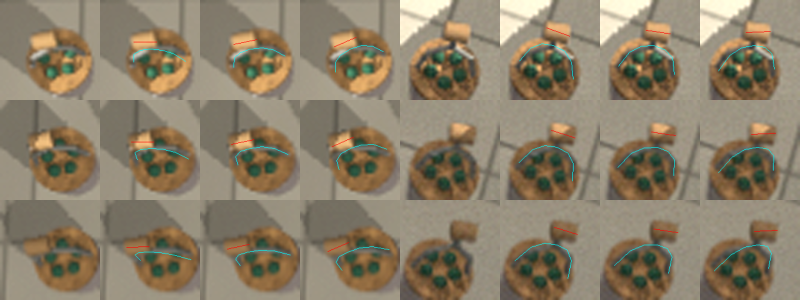

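The overlays show all three pots at a yaw of about +0.2 rad, and the fit residuals are 1-2 px.

```bash
cat > plan.py <<'E'
import sys
from h import *
from scipy.spatial.transform import Rotation as R
def go(g,yaw,tilt,back=0.,n=8,show=True):
    s=env.get_state(); q=np.array(s["orientation"])[[1,2,3,0]]
    Rz=R.from_euler("z",yaw); Y=Rz.apply([0,1,0]); d=Rz.apply([np.sin(tilt),0,-np.cos(tilt)])
    M=R.from_matrix(np.c_[np.cross(Y,d),Y,d]); c=R.from_quat(q)
    rv=min([(M*R.from_euler("z",a)*c.inv()).as_rotvec() for a in(0,np.pi)],key=np.linalg.norm)
    tcp=np.array(g)-(.054+back)*d; dp=(tcp-s["tcp_pos"])*1e3
    print("t",round(s["clock"],1),"tcp",np.round(s["tcp_pos"],4),"->",tcp.round(4),"d_mm",dp.round(1),"rot",rv.round(3),"|per row",n,(dp/n).round(1),(rv/n).round(3),
      "axis",d.round(3),"F",np.round(s["wrist_force"],2),"gap",round(s["finger_gap"],4),"j",np.round(s["joint_pos"],2))
a=[float(x) for x in sys.argv[1:]]
go(a[:3],a[3],a[4],a[5] if len(a)>5 else 0,int(a[6]) if len(a)>6 else 8)
E
python3 plan.py .5895 .1965 .142 .2 .9 .08 14
```

```text
t 1.0 tcp [0.1742 0.548  0.3039] -> [0.4866 0.1756 0.2253] d_mm [ 312.4 -372.3  -78.6] rot [-0.049 -0.908  0.473] |per row 14 [ 22.3 -26.6  -5.6] [-0.004 -0.065  0.034] axis [ 0.768  0.156 -0.622] F [-0.76 -0.65 -0.05] gap 0.0854 j [ 1.12  0.31  0.05  1.3  -0.    1.43]
```

Request:
servo_tool([
  {"dx":22,"dy":-26,"dz":0,"rx":-0.004,"ry":-0.065,"rz":0.034,"fingers":-0.3},
  {"dx":22,"dy":-26,"dz":0,"rx":-0.004,"ry":-0.065,"rz":0.034,"fingers":-0.3},
  {"dx":22,"dy":-26,"dz":0,"rx":-0.004,"ry":-0.065,"rz":0.034,"fingers":-0.3},
  {"dx":22,"dy":-26,"dz":0,"rx":-0.004,"ry":-0.065,"rz":0.034,"fingers":-0.3},
  {"dx":22,"dy":-26,"dz":0,"rx":-0.004,"ry":-0.065,"rz":0.034,"fingers":-0.3},
  {"dx":22,"dy":-26,"dz":0,"rx":-0.004,"ry":-0.065,"rz":0.034,"fingers":-0.3},
  {"dx":22,"dy":-26,"dz":-10,"rx":-0.004,"ry":-0.065,"rz":0.034,"fingers":-0.3},
])

```text
clock: 1.7
tcp_pos: [0.3295, 0.3656, 0.2955]
orientation: [0.227, 0.031, 0.973, 0.022]
wrist_force: [-0.2, 0.3, -0.3]
finger_gap: 0.0555
```

Request:
servo_tool([
  {"dx":22,"dy":-26,"dz":-10,"rx":-0.004,"ry":-0.065,"rz":0.034,"fingers":-0.3},
  {"dx":22,"dy":-26,"dz":-10,"rx":-0.004,"ry":-0.065,"rz":0.034,"fingers":-0.3},
  {"dx":22,"dy":-27,"dz":-10,"rx":-0.004,"ry":-0.065,"rz":0.034,"fingers":-0.3},
  {"dx":22,"dy":-27,"dz":-10,"rx":-0.004,"ry":-0.065,"rz":0.034,"fingers":-0.3},
  {"dx":23,"dy":-27,"dz":-10,"rx":-0.004,"ry":-0.065,"rz":0.034,"fingers":-0.3},
  {"dx":23,"dy":-27,"dz":-10,"rx":-0.004,"ry":-0.065,"rz":0.034,"fingers":-0.3},
  {"dx":22,"dy":-27,"dz":-8,"rx":-0.004,"ry":-0.065,"rz":0.034,"fingers":-0.3},
  {"fingers":-0.3},
])

```text
invalid input at $.deltas[7]: expected keys dx, dy, dz, rx, ry, rz, fingers
```

```bash
python3 plan.py .5895 .1965 .142 .2 .9 0 5
```

```text
t 1.7 tcp [0.3295 0.3656 0.2955] -> [0.548  0.1881 0.1756] d_mm [ 218.6 -177.5 -120. ] rot [-0.023 -0.447  0.234] |per row 5 [ 43.7 -35.5 -24. ] [-0.005 -0.089  0.047] axis [ 0.768  0.156 -0.622] F [-0.21  0.31 -0.26] gap 0.0555 j [ 0.81 -0.05 -0.48  0.79 -0.31  0.82]
```

Request:
servo_tool([
  {"dx":22,"dy":-27,"dz":-10,"rx":-0.003,"ry":-0.064,"rz":0.034,"fingers":-0.3},
  {"dx":22,"dy":-27,"dz":-10,"rx":-0.003,"ry":-0.064,"rz":0.034,"fingers":-0.3},
  {"dx":22,"dy":-27,"dz":-10,"rx":-0.003,"ry":-0.064,"rz":0.034,"fingers":-0.3},
  {"dx":22,"dy":-27,"dz":-10,"rx":-0.003,"ry":-0.064,"rz":0.034,"fingers":-0.3},
  {"dx":23,"dy":-27,"dz":-10,"rx":-0.003,"ry":-0.064,"rz":0.033,"fingers":-0.3},
  {"dx":23,"dy":-27,"dz":-10,"rx":-0.003,"ry":-0.064,"rz":0.033,"fingers":-0.3},
  {"dx":23,"dy":-28,"dz":-10,"rx":-0.003,"ry":-0.063,"rz":0.033,"fingers":-0.3},
  {"dx":0,"dy":0,"dz":0,"rx":0,"ry":0,"rz":0,"fingers":-0.3},
])

```text
clock: 2.5
tcp_pos: [0.4951, 0.1752, 0.2323]
orientation: [0.43, -0.086, 0.898, 0.041]
wrist_force: [-0.2, 0.2, 0.7]
finger_gap: 0.0557
```

```bash
python3 plan.py .5895 .1965 .142 .2 .9 0 5; python3 -c "
from h import *
save(read_camera('scene'),'pre1',(290,150,470,320),3)"
```

```text
t 2.5 tcp [0.4951 0.1752 0.2323] -> [0.548  0.1881 0.1756] d_mm [ 53.   12.9 -56.7] rot [ 0.003 -0.007  0.009] |per row 5 [ 10.6   2.6 -11.3] [ 0.001 -0.001  0.002] axis [ 0.768  0.156 -0.622] F [-0.24  0.24  0.72] gap 0.0557 j [ 0.19 -0.13 -1.02 -0.21  0.   -0.  ]
```

View pics/pre1.png

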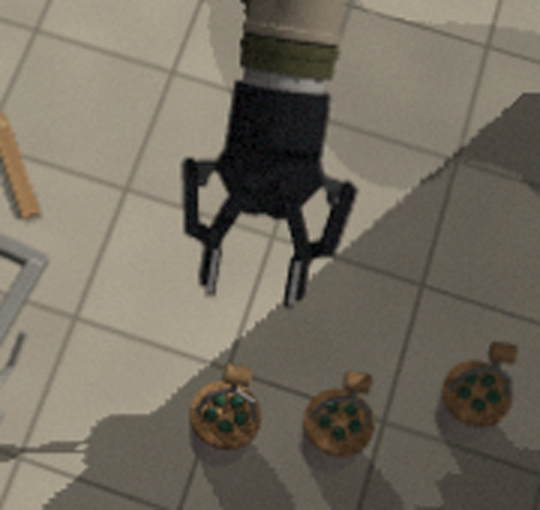

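The gripper is in front of the first pot, its fingers at (205,290) and (290,300) facing the toggle at (238,375). Joint 3 is near its limit here and eases further out.

Request:
servo_tool([
  {"dx":5,"dy":2,"dz":-14,"rx":0,"ry":0,"rz":0,"fingers":-0.3},
  {"dx":12,"dy":3,"dz":-11,"rx":0,"ry":0,"rz":0,"fingers":-0.3},
  {"dx":12,"dy":3,"dz":-11,"rx":0,"ry":0,"rz":0,"fingers":-0.3},
  {"dx":12,"dy":3,"dz":-11,"rx":0,"ry":0,"rz":0,"fingers":-0.3},
  {"dx":12,"dy":2,"dz":-10,"rx":0,"ry":0,"rz":0.005,"fingers":-0.3},
  {"dx":0,"dy":0,"dz":0,"rx":0,"ry":0,"rz":0,"fingers":-0.3},
  {"dx":0,"dy":0,"dz":0,"rx":0,"ry":0,"rz":0,"fingers":-0.3},
])

```text
clock: 3.25
tcp_pos: [0.5454, 0.1935, 0.175]
orientation: [0.423, -0.092, 0.9, 0.043]
wrist_force: [-0.5, -0.3, 0.1]
finger_gap: 0.0554
```

```bash
python3 plan.py .5895 .1965 .142 .2 .9 0 5
```

```text
t 3.2 tcp [0.5454 0.1935 0.175 ] -> [0.548  0.1881 0.1756] d_mm [ 2.6 -5.4  0.6] rot [ 0.005 -0.021 -0.004] |per row 5 [ 0.5 -1.1  0.1] [ 0.001 -0.004 -0.001] axis [ 0.768  0.156 -0.622] F [-0.47 -0.29  0.14] gap 0.0554 j [ 0.2   0.1  -0.99 -0.41  0.   -0.  ]
```

Request:
servo_tool([
  {"dx":3,"dy":-5,"dz":1,"rx":0,"ry":0,"rz":0,"fingers":-0.3},
  {"dx":0,"dy":0,"dz":0,"rx":0,"ry":0,"rz":0,"fingers":1},
  {"dx":0,"dy":0,"dz":0,"rx":0,"ry":0,"rz":0,"fingers":1},
  {"dx":0,"dy":0,"dz":0,"rx":0,"ry":0,"rz":0,"fingers":1},
  {"dx":0,"dy":0,"dz":0,"rx":0,"ry":0,"rz":0,"fingers":1},
  {"dx":0,"dy":0,"dz":0,"rx":0,"ry":0,"rz":0,"fingers":1},
  {"dx":0,"dy":0,"dz":0,"rx":0,"ry":0,"rz":0,"fingers":1},
], newtons=35)

```text
clock: 3.95
tcp_pos: [0.5501, 0.1877, 0.1774]
orientation: [0.425, -0.091, 0.899, 0.043]
wrist_force: [-0.3, -1.5, 2.6]
finger_gap: 0.0194
```

Request:
servo_tool([
  {"dx":0,"dy":0,"dz":4,"rx":0,"ry":0,"rz":0,"fingers":1},
  {"dx":0,"dy":0,"dz":5,"rx":0,"ry":0,"rz":0,"fingers":1},
  {"dx":0,"dy":0,"dz":5,"rx":0,"ry":0,"rz":0,"fingers":1},
  {"dx":0,"dy":0,"dz":0,"rx":0,"ry":0,"rz":0,"fingers":1},
  {"dx":0,"dy":0,"dz":0,"rx":0,"ry":0,"rz":0,"fingers":1},
  {"dx":0,"dy":0,"dz":0,"rx":0,"ry":0,"rz":0,"fingers":1},
  {"dx":0,"dy":0,"dz":0,"rx":0,"ry":0,"rz":0,"fingers":1},
])

```text
clock: 4.65
tcp_pos: [0.5493, 0.1877, 0.1903]
orientation: [0.424, -0.092, 0.9, 0.043]
wrist_force: [0.1, -0.2, -2.0]
finger_gap: 0.0192
```

```bash
python3 plan.py .5895 .1965 .156 .2 .9 0 5; python3 -c "
from h import *
for i in range(4):
    read_camera('top'); s=env.get_state(); print(s['wrist_force'].round(2),s['ft_torque'].round(3),s['tau'].round(2))
"
```

```text
t 4.7 tcp [0.5493 0.1877 0.1903] -> [0.548  0.1881 0.1896] d_mm [-1.3  0.4 -0.7] rot [ 0.004 -0.019 -0.002] |per row 5 [-0.3  0.1 -0.1] [ 0.001 -0.004 -0.   ] axis [ 0.768  0.156 -0.622] F [ 0.13 -0.24 -2.  ] gap 0.0192 j [ 0.19  0.07 -0.97 -0.35  0.01 -0.01]
[-0.56  0.4  -2.96] [-0.22   1.119 -0.057] [ 1.000e-02 -3.218e+01  2.789e+01 -8.550e+00  3.000e-02 -0.000e+00]
[ 0.52  0.8  -3.27] [-0.23   1.12  -0.046] [ 1.000e-02 -3.215e+01  2.785e+01 -8.540e+00  3.000e-02 -0.000e+00]
[ 0.68 -0.59 -2.73] [-0.186  1.107 -0.028] [ 0.000e+00 -3.214e+01  2.786e+01 -8.550e+00  3.000e-02 -0.000e+00]
[ 0.58  0.02 -2.51] [-0.272  1.105 -0.033] [ 0.000e+00 -3.213e+01  2.785e+01 -8.540e+00  3.000e-02 -0.000e+00]
```

Lifted, the first pot reads about -2.7 N, so it is the heavy one. I'll set it back and take the next.

Request:
servo_tool([
  {"dx":0,"dy":0,"dz":-5,"rx":0,"ry":0,"rz":0,"fingers":1},
  {"dx":0,"dy":0,"dz":-5,"rx":0,"ry":0,"rz":0,"fingers":1},
  {"dx":0,"dy":0,"dz":-3,"rx":0,"ry":0,"rz":0,"fingers":1},
  {"dx":0,"dy":0,"dz":-1,"rx":0,"ry":0,"rz":0,"fingers":1},
  {"dx":0,"dy":0,"dz":0,"rx":0,"ry":0,"rz":0,"fingers":0.3},
  {"dx":0,"dy":0,"dz":0,"rx":0,"ry":0,"rz":0,"fingers":-0.3},
  {"dx":0,"dy":0,"dz":0,"rx":0,"ry":0,"rz":0,"fingers":-0.3},
  {"dx":0,"dy":0,"dz":0,"rx":0,"ry":0,"rz":0,"fingers":-0.3},
])

```text
clock: 5.65
tcp_pos: [0.5496, 0.1878, 0.1769]
orientation: [0.425, -0.091, 0.9, 0.043]
wrist_force: [-0.6, 0.8, 0.3]
finger_gap: 0.0554
```

Request:
servo_tool([
  {"dx":0,"dy":0,"dz":15,"rx":0,"ry":0,"rz":0,"fingers":-0.3},
  {"dx":0,"dy":0,"dz":25,"rx":0,"ry":0,"rz":0,"fingers":-0.3},
  {"dx":-5,"dy":20,"dz":10,"rx":0,"ry":0,"rz":0,"fingers":-0.3},
  {"dx":-7,"dy":25,"dz":0,"rx":0,"ry":0,"rz":0,"fingers":-0.3},
  {"dx":-7,"dy":25,"dz":0,"rx":0,"ry":0,"rz":0,"fingers":-0.3},
  {"dx":-7,"dy":22,"dz":0,"rx":0,"ry":0,"rz":0,"fingers":-0.3},
  {"dx":0,"dy":0,"dz":0,"rx":0,"ry":0,"rz":0,"fingers":-0.3},
  {"dx":0,"dy":0,"dz":0,"rx":0,"ry":0,"rz":0,"fingers":-0.3},
])

```text
clock: 6.45
tcp_pos: [0.5233, 0.2801, 0.2266]
orientation: [0.424, -0.092, 0.9, 0.043]
wrist_force: [-0.4, -0.4, 0.4]
finger_gap: 0.0557
```

```bash
python3 plan.py .5624 .2885 .142 .2 .9 0 5;python3 -c "
from h import *
for i in range(3):
    read_camera('top'); s=env.get_state(); print(s['wrist_force'].round(2),s['ft_torque'].round(3),s['tau'].round(2))
"
```

```text
t 6.5 tcp [0.5233 0.2801 0.2266] -> [0.5209 0.2801 0.1756] d_mm [ -2.4  -0.  -51.1] rot [ 0.004 -0.018 -0.004] |per row 5 [ -0.5  -0.  -10.2] [ 0.001 -0.004 -0.001] axis [ 0.768  0.156 -0.622] F [-0.42 -0.44  0.4 ] gap 0.0557 j [ 0.42  0.04 -0.88 -0.21 -0.17  0.14]
[ 0.56 -0.68  0.33] [-0.182  0.62  -0.026] [  0.5  -31.07  29.11  -7.48  -0.34   0.  ]
[-0.97  0.55  0.16] [-0.112  0.701  0.024] [  0.4  -31.06  29.05  -7.47  -0.34  -0.  ]
[-0.04  0.15 -0.49] [-0.18   0.698  0.012] [  0.3  -31.05  29.01  -7.46  -0.35  -0.  ]
```

Request:
servo_tool([
  {"dx":-1,"dy":0,"dz":-15,"rx":0,"ry":-0.01,"rz":0,"fingers":-0.3},
  {"dx":0,"dy":0,"dz":-15,"rx":0,"ry":0,"rz":0,"fingers":-0.3},
  {"dx":0,"dy":0,"dz":-12,"rx":0,"ry":0,"rz":0,"fingers":-0.3},
  {"dx":0,"dy":0,"dz":-8,"rx":0,"ry":0,"rz":0,"fingers":-0.3},
  {"dx":0,"dy":0,"dz":0,"rx":0,"ry":0,"rz":0,"fingers":-0.3},
  {"dx":0,"dy":0,"dz":0,"rx":0,"ry":0,"rz":0,"fingers":1},
  {"dx":0,"dy":0,"dz":0,"rx":0,"ry":0,"rz":0,"fingers":1},
  {"dx":0,"dy":0,"dz":0,"rx":0,"ry":0,"rz":0,"fingers":1},
])

```text
clock: 7.4
tcp_pos: [0.5231, 0.2799, 0.1778]
orientation: [0.43, -0.091, 0.897, 0.043]
wrist_force: [-0.2, -0.2, 1.0]
finger_gap: 0.0192
```

Request:
servo_tool([
  {"dx":0,"dy":0,"dz":0,"rx":0,"ry":0,"rz":0,"fingers":1},
  {"dx":0,"dy":0,"dz":0,"rx":0,"ry":0,"rz":0,"fingers":1},
  {"dx":0,"dy":0,"dz":4,"rx":0,"ry":0,"rz":0,"fingers":1},
  {"dx":0,"dy":0,"dz":8,"rx":0,"ry":0,"rz":0,"fingers":1},
  {"dx":0,"dy":0,"dz":8,"rx":0,"ry":0,"rz":0,"fingers":1},
  {"dx":0,"dy":0,"dz":0,"rx":0,"ry":0,"rz":0,"fingers":1},
  {"dx":0,"dy":0,"dz":0,"rx":0,"ry":0,"rz":0,"fingers":1},
  {"dx":0,"dy":0,"dz":0,"rx":0,"ry":0,"rz":0,"fingers":1},
])

```text
clock: 8.2
tcp_pos: [0.5223, 0.2796, 0.1965]
orientation: [0.429, -0.092, 0.898, 0.042]
wrist_force: [-0.3, -0.2, -2.4]
finger_gap: 0.0193
```

```bash
python3 -c "
from h import *
for i in range(5):
    c=read_camera('scene'); s=env.get_state(); print(s['wrist_force'].round(2),s['ft_torque'].round(3))
"; python3 plan.py .6697 .0303 .270 -.12 .9 0.07 16
```

```text
[ 0.17  0.91 -1.41] [-0.141  0.783  0.007]
[-0.13  0.37 -0.62] [-0.137  0.867  0.05 ]
[-0.1  -0.28 -1.8 ] [-0.156  0.816  0.006]
[-0.1   0.1  -0.61] [-0.224  0.815  0.017]
[ 0.28  0.24 -0.72] [-0.216  0.834 -0.023]
t 8.4 tcp [0.5224 0.2797 0.1962] -> [0.5733 0.0419 0.3471] d_mm [  50.9 -237.7  150.8] rot [ 0.003 -0.009 -0.322] |per row 16 [  3.2 -14.9   9.4] [ 0.    -0.001 -0.02 ] axis [ 0.778 -0.094 -0.622] F [ 0.28  0.24 -0.72] gap 0.0195 j [ 0.42  0.1  -0.93 -0.33 -0.17  0.14]
```

Lifted, this one reads about -1.0 N, so it is light. Next it goes to the left outer hook.

Request:
servo_tool([
  {"dx":0,"dy":0,"dz":20,"rx":0,"ry":0,"rz":0,"fingers":1},
  {"dx":0,"dy":0,"dz":30,"rx":0,"ry":0,"rz":0,"fingers":1},
  {"dx":0,"dy":0,"dz":30,"rx":0,"ry":0,"rz":0,"fingers":1},
  {"dx":0,"dy":0,"dz":30,"rx":0,"ry":0,"rz":0,"fingers":1},
  {"dx":0,"dy":-5,"dz":25,"rx":0,"ry":0,"rz":0,"fingers":1},
  {"dx":0,"dy":-10,"dz":10,"rx":0,"ry":0,"rz":-0.03,"fingers":1},
  {"dx":0,"dy":-20,"dz":0,"rx":0,"ry":0,"rz":-0.03,"fingers":1},
  {"dx":0,"dy":-22,"dz":0,"rx":0,"ry":0,"rz":-0.03,"fingers":1},
])

```text
clock: 9.25
tcp_pos: [0.5225, 0.2226, 0.3423]
orientation: [0.431, -0.051, 0.901, 0.023]
wrist_force: [0.9, 0.3, -0.8]
finger_gap: 0.0195
```

Request:
servo_tool([
  {"dx":0,"dy":-25,"dz":0,"rx":0,"ry":0,"rz":-0.03,"fingers":1},
  {"dx":2,"dy":-25,"dz":0,"rx":0,"ry":0,"rz":-0.03,"fingers":1},
  {"dx":4,"dy":-25,"dz":0,"rx":0,"ry":0,"rz":-0.03,"fingers":1},
  {"dx":7,"dy":-25,"dz":0,"rx":0,"ry":0,"rz":-0.03,"fingers":1},
  {"dx":8,"dy":-25,"dz":-10,"rx":0,"ry":0,"rz":-0.03,"fingers":1},
  {"dx":8,"dy":-25,"dz":-15,"rx":0,"ry":0,"rz":-0.03,"fingers":1},
  {"dx":8,"dy":-20,"dz":-15,"rx":0,"ry":0,"rz":-0.03,"fingers":1},
  {"dx":5,"dy":-10,"dz":-8,"rx":0,"ry":0,"rz":-0.02,"fingers":1},
])

```text
clock: 10.05
tcp_pos: [0.5642, 0.0412, 0.2917]
orientation: [0.429, 0.054, 0.901, -0.027]
wrist_force: [-0.4, -0.0, -1.2]
finger_gap: 0.0191
```

```bash
python3 - <<'E'
from h import *
c=read_camera("top");save(c,"ph",(230,120,350,220),3); d=read_camera("scene")
a=np.vstack([cv2.resize(x["img"][b[1]:b[3],b[0]:b[2],::-1],None,fx=3.5,fy=3.5,interpolation=cv2.INTER_CUBIC) for x,b in((c,(220,130,380,210)),(d,(230,180,390,265)))])
cv2.imwrite("pics/ph.png",a)
E
python3 plan.py .6101 .0376 .255 -.1216 .9 0 2
```

```text
t 10.2 tcp [0.5642 0.0419 0.2917] -> [0.5681 0.0427 0.2886] d_mm [ 3.9  0.8 -3.1] rot [ 0.001 -0.012 -0.002] |per row 2 [ 1.9  0.4 -1.6] [ 0.001 -0.006 -0.001] axis [ 0.778 -0.095 -0.622] F [-0.23 -0.47 -0.03] gap 0.019 j [-0.04 -0.14 -0.84 -0.02 -0.06  0.05]
```

View pics/ph.png

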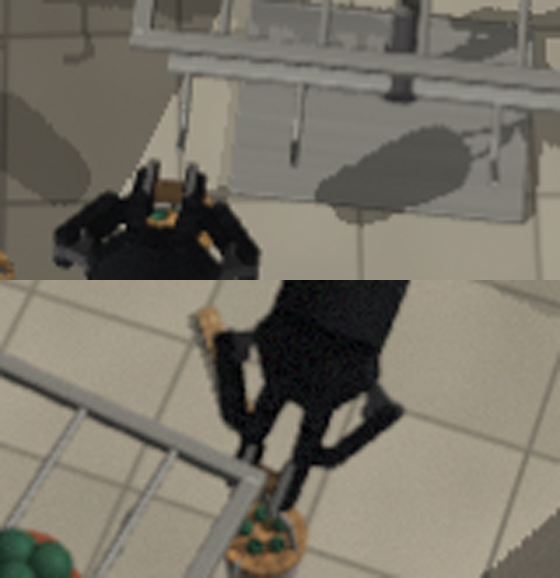

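The top crop shows the toggle at (170,190), just in front of the left outer hook's tip at (180,148) and lined up with it.

Request:
servo_tool([
  {"dx":3,"dy":0,"dz":-6,"rx":0,"ry":0,"rz":0,"fingers":1},
  {"dx":12,"dy":-1,"dz":0,"rx":0,"ry":0,"rz":0,"fingers":1},
  {"dx":12,"dy":-1,"dz":0,"rx":0,"ry":0,"rz":0,"fingers":1},
  {"dx":12,"dy":-1,"dz":0,"rx":0,"ry":0,"rz":0,"fingers":1},
  {"dx":12,"dy":-2,"dz":0,"rx":0,"ry":0,"rz":0,"fingers":1},
  {"dx":12,"dy":-1,"dz":0,"rx":0,"ry":0,"rz":0,"fingers":1},
  {"dx":2,"dy":0,"dz":0,"rx":0,"ry":0,"rz":0,"fingers":1},
  {"dx":0,"dy":0,"dz":0,"rx":0,"ry":0,"rz":0,"fingers":1},
])

```text
clock: 10.95
tcp_pos: [0.63, 0.0366, 0.2874]
orientation: [0.43, 0.053, 0.901, -0.026]
wrist_force: [0.2, -0.1, -2.0]
finger_gap: 0.0191
```

```bash
python3 plan.py .6717 .0303 .252 -.1216 .9 0 2
cat > tips.py <<'E'
from h import *
import sys
c=read_camera("top");d=read_camera("scene")
a=np.vstack([cv2.resize(x["img"][b[1]:b[3],b[0]:b[2],::-1],None,fx=3.5,fy=3.5,interpolation=cv2.INTER_CUBIC) for x,b in((c,(245,130,415,210)),(d,(150,180,320,265)))])
cv2.imwrite("pics/%s.png"%sys.argv[1],a)
E
python3 tips.py in1
```

```text
t 10.9 tcp [0.63   0.0366 0.2874] -> [0.6297 0.0354 0.2856] d_mm [-0.3 -1.2 -1.8] rot [ 0.001 -0.01  -0.004] |per row 2 [-0.1 -0.6 -0.9] [ 0.001 -0.005 -0.002] axis [ 0.778 -0.095 -0.622] F [ 0.17 -0.11 -2.02] gap 0.0191 j [-0.05  0.   -0.73 -0.05 -0.05  0.04]
```

View pics/in1.png

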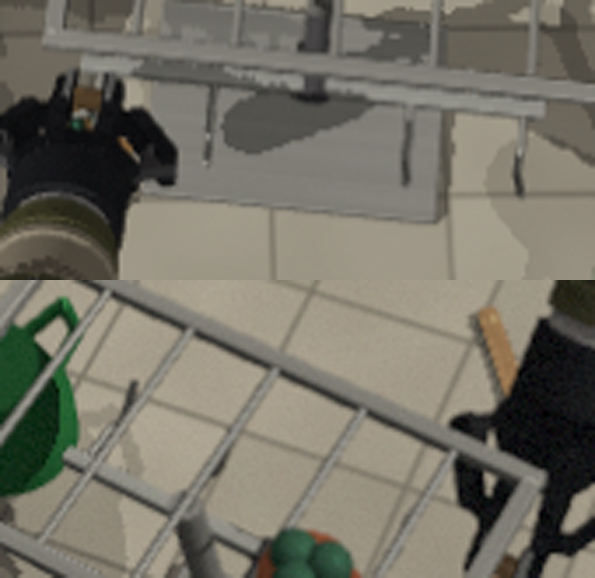

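The right-hand hooks are where they were, so the bar is still level. The pot sits over its hook at (85,95) in the top crop.

Request:
servo_tool([
  {"dx":0,"dy":-1,"dz":-6,"rx":0,"ry":0,"rz":0,"fingers":1},
  {"dx":0,"dy":0,"dz":-6,"rx":0,"ry":0,"rz":0,"fingers":1},
  {"dx":0,"dy":0,"dz":-6,"rx":0,"ry":0,"rz":0,"fingers":1},
  {"dx":0,"dy":0,"dz":-5,"rx":0,"ry":0,"rz":0,"fingers":1},
  {"dx":0,"dy":0,"dz":-4,"rx":0,"ry":0,"rz":0,"fingers":1},
  {"dx":0,"dy":0,"dz":-4,"rx":0,"ry":0,"rz":0,"fingers":1},
  {"dx":0,"dy":0,"dz":-4,"rx":0,"ry":0,"rz":0,"fingers":1},
  {"dx":0,"dy":0,"dz":-4,"rx":0,"ry":0,"rz":0,"fingers":1},
])

```text
clock: 11.85
tcp_pos: [0.6294, 0.0352, 0.2483]
orientation: [0.43, 0.053, 0.901, -0.027]
wrist_force: [-1.9, -3.3, 0.2]
finger_gap: 0.0195
```

```bash
cat > tilt.py <<'E'
# bar tilt from hook tips: match each tip's patch of pics/top0.png in the current top picture
from h import *
import sys
ref=cv2.imread("pics/top0.png"); p=np.array([.6962,-.1241,-.1216])
def tip(th,y):
    q=np.array([-.066,y*np.cos(th)-.012*np.sin(th),y*np.sin(th)+.012*np.cos(th)])
    c,s=np.cos(p[2]),np.sin(p[2]); return np.array([p[0]+c*q[0]-s*q[1],p[1]+s*q[0]+c*q[1],.195+q[2]])
def tilt(ys,w=7):
    c=read_camera("top"); im=c["img"][...,::-1]; ths=np.linspace(-.22,.22,89)
    for y in ys:
        u0=proj(c,tip(0,y)); t=cv2.getRectSubPix(ref,(2*w+1,2*w+1),tuple(map(float,u0)))
        sc=[float(cv2.matchTemplate(cv2.getRectSubPix(np.ascontiguousarray(im),(2*w+1,2*w+1),tuple(map(float,proj(c,tip(th,y))))),t,cv2.TM_CCOEFF_NORMED)[0,0]) for th in ths]
        k=int(np.argmax(sc)); print("hook y",y,"tilt",round(ths[k],3),"score",round(sc[k],2))
    s=env.get_state(); print("F",s["wrist_force"].round(2),"tcp",s["tcp_pos"].round(4),"t",round(s["clock"],2))
tilt([float(x) for x in sys.argv[1:]])
E
for i in 1 2 3; do python3 tilt.py -.07 -.15; done
```

```text
hook y -0.07 tilt -0.085 score 0.95
hook y -0.15 tilt -0.08 score 0.41
F [-0.57 -3.22 -0.51] tcp [0.6291 0.0352 0.2475] t 11.9
hook y -0.07 tilt -0.06 score 0.96
hook y -0.15 tilt -0.075 score 0.4
F [-2.01 -3.56  0.1 ] tcp [0.6293 0.0353 0.2479] t 11.95
hook y -0.07 tilt -0.04 score 0.96
hook y -0.15 tilt -0.075 score 0.41
F [-2.66 -2.99  1.08] tcp [0.6294 0.0353 0.2483] t 12.0
```

Request:
servo_tool([
  {"dx":-1,"dy":-1,"dz":0,"rx":0,"ry":0,"rz":0,"fingers":1},
  {"dx":-1,"dy":-2,"dz":-1,"rx":0,"ry":0,"rz":0,"fingers":1},
  {"dx":0,"dy":0,"dz":-2,"rx":0,"ry":0,"rz":0,"fingers":1},
  {"dx":0,"dy":0,"dz":-2,"rx":0,"ry":0,"rz":0,"fingers":1},
  {"dx":0,"dy":0,"dz":0,"rx":0,"ry":0,"rz":0,"fingers":1},
])

```text
clock: 12.5
tcp_pos: [0.6277, 0.0328, 0.2436]
orientation: [0.43, 0.052, 0.901, -0.026]
wrist_force: [1.4, -0.7, -0.3]
finger_gap: 0.0192
```

```bash
for i in 1 2; do python3 tilt.py -.07 -.15; done
```

```text
hook y -0.07 tilt -0.06 score 0.95
hook y -0.15 tilt -0.025 score 0.41
F [ 0.62 -0.03 -0.86] tcp [0.6278 0.0328 0.2437] t 12.55
hook y -0.07 tilt -0.055 score 0.95
hook y -0.15 tilt -0.025 score 0.41
F [ 0.58  0.23 -0.34] tcp [0.6278 0.0328 0.2438] t 12.6
```

Request:
servo_tool([
  {"dx":0,"dy":0,"dz":-2,"rx":0,"ry":0,"rz":0,"fingers":1},
  {"dx":0,"dy":0,"dz":-2,"rx":0,"ry":0,"rz":0,"fingers":1},
  {"dx":0,"dy":0,"dz":0,"rx":0,"ry":0,"rz":0,"fingers":1},
  {"dx":0,"dy":0,"dz":0,"rx":0,"ry":0,"rz":0,"fingers":0.3},
  {"dx":0,"dy":0,"dz":0,"rx":0,"ry":0,"rz":0,"fingers":0},
  {"dx":0,"dy":0,"dz":0,"rx":0,"ry":0,"rz":0,"fingers":-0.3},
  {"dx":0,"dy":0,"dz":0,"rx":0,"ry":0,"rz":0,"fingers":-0.3},
  {"dx":0,"dy":0,"dz":0,"rx":0,"ry":0,"rz":0,"fingers":-0.3},
])

```text
clock: 13.4
tcp_pos: [0.6275, 0.0328, 0.2397]
orientation: [0.43, 0.052, 0.901, -0.026]
wrist_force: [-0.0, -0.2, 0.6]
finger_gap: 0.0556
```

```bash
for i in 1 2; do python3 tilt.py -.07 -.15; done; python3 tips.py hung1
```

```text
hook y -0.07 tilt -0.085 score 0.92
hook y -0.15 tilt 0.045 score 0.46
F [-0.37  0.49  0.12] tcp [0.6275 0.0328 0.2397] t 13.45
hook y -0.07 tilt -0.085 score 0.92
hook y -0.15 tilt 0.05 score 0.45
F [-0.4   0.01  0.61] tcp [0.6275 0.0328 0.2397] t 13.5
```

View pics/hung1.png

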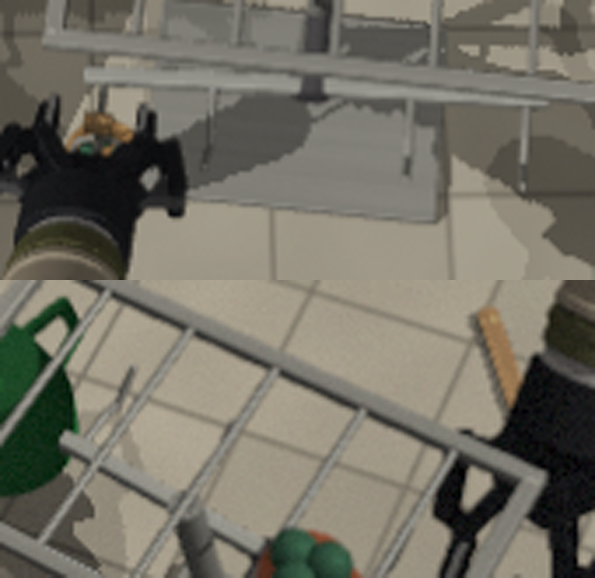

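The pot hangs at about (103,130) in the top crop between the open fingers, the right end of the bar is raised, and nothing touches. I'll back off along the tool axis and return to the heavy pot.

Request:
servo_tool([
  {"dx":-8,"dy":1,"dz":6,"rx":0,"ry":0,"rz":0,"fingers":-0.3},
  {"dx":-12,"dy":1,"dz":10,"rx":0,"ry":0,"rz":0,"fingers":-0.3},
  {"dx":-16,"dy":2,"dz":13,"rx":0,"ry":0,"rz":0,"fingers":-0.3},
  {"dx":-16,"dy":2,"dz":13,"rx":0,"ry":0,"rz":0,"fingers":-0.3},
  {"dx":-4,"dy":15,"dz":3,"rx":0,"ry":0,"rz":0.04,"fingers":-0.3},
  {"dx":-4,"dy":25,"dz":0,"rx":0,"ry":0,"rz":0.06,"fingers":-0.3},
  {"dx":-4,"dy":25,"dz":-10,"rx":0,"ry":0,"rz":0.06,"fingers":-0.3},
  {"dx":-4,"dy":25,"dz":-15,"rx":0,"ry":0,"rz":0.06,"fingers":-0.3},
])

```text
clock: 14.4
tcp_pos: [0.5599, 0.1303, 0.2612]
orientation: [0.432, -0.048, 0.9, 0.022]
wrist_force: [0.2, -0.1, 0.3]
finger_gap: 0.0554
```

Request:
servo_tool([
  {"dx":-4,"dy":25,"dz":-15,"rx":0,"ry":0,"rz":0.05,"fingers":-0.3},
  {"dx":-4,"dy":24,"dz":-10,"rx":0,"ry":0,"rz":0.05,"fingers":-0.3},
  {"dx":0,"dy":10,"dz":0,"rx":0,"ry":0,"rz":0,"fingers":-0.3},
  {"dx":0,"dy":0,"dz":0,"rx":0,"ry":0,"rz":0,"fingers":-0.3},
])

```text
clock: 14.8
tcp_pos: [0.5515, 0.189, 0.2347]
orientation: [0.429, -0.092, 0.898, 0.043]
wrist_force: [0.2, 0.5, -0.7]
finger_gap: 0.0557
```

```bash
python3 - <<'E'
from h import *
for n in("top","scene"):
    c=read_camera(n); print(n,"pred P1",proj(c,(.5895,.1965,.1)).round(),"P2",proj(c,(.663,.030,.18)).round())
    for t in("pot_a_grip","bar"): print([(round(d["confidence"],2),np.round(d["extent"]).tolist(),int(d["region"].sum())) for d in cut_out(t,n)])
E
python3 plan.py .5910 .1961 .1435 .2 .9 0 5; python3 tilt.py -.07 -.15
```

```text
top pred P1 [210. 206.] P2 [273. 170.]
[(0.38, [205.0, 202.0, 208.0, 208.0], 11)]
[(0.6, [268.0, 149.0, 402.0, 182.0], 1012)]
scene pred P1 [367. 281.] P2 [294. 272.]
[(0.68, [352.0, 270.0, 378.0, 304.0], 575)]
[(0.66, [168.0, 205.0, 297.0, 293.0], 696), (0.3, [286.0, 187.0, 302.0, 221.0], 245), (0.23, [353.0, 270.0, 378.0, 304.0], 565)]
t 15.1 tcp [0.552  0.1872 0.2354] -> [0.5495 0.1877 0.1771] d_mm [ -2.5   0.5 -58.4] rot [ 0.004 -0.007 -0.001] |per row 5 [ -0.5   0.1 -11.7] [ 0.001 -0.001 -0.   ] axis [ 0.768  0.156 -0.622] F [ 0.85  0.46 -0.19] gap 0.0555 j [ 0.18 -0.02 -0.91 -0.22  0.01 -0.01]
hook y -0.07 tilt -0.07 score 0.09
hook y -0.15 tilt -0.14 score 0.57
F [ 0.65 -0.58 -0.51] tcp [0.5519 0.1872 0.2353] t 15.15
```

Request:
servo_tool([
  {"dx":-2,"dy":0,"dz":-18,"rx":0,"ry":0,"rz":0,"fingers":-0.3},
  {"dx":0,"dy":0,"dz":-18,"rx":0,"ry":0,"rz":0,"fingers":-0.3},
  {"dx":0,"dy":0,"dz":-15,"rx":0,"ry":0,"rz":0,"fingers":-0.3},
  {"dx":0,"dy":0,"dz":-7,"rx":0,"ry":0,"rz":0,"fingers":-0.3},
  {"dx":0,"dy":0,"dz":0,"rx":0,"ry":0,"rz":0,"fingers":-0.3},
  {"dx":0,"dy":0,"dz":0,"rx":0,"ry":0,"rz":0,"fingers":1},
  {"dx":0,"dy":0,"dz":0,"rx":0,"ry":0,"rz":0,"fingers":1},
  {"dx":0,"dy":0,"dz":0,"rx":0,"ry":0,"rz":0,"fingers":1},
], newtons=60)

```text
clock: 15.95
tcp_pos: [0.5503, 0.1878, 0.1781]
orientation: [0.43, -0.092, 0.897, 0.042]
wrist_force: [0.2, 0.0, 0.7]
finger_gap: 0.0185
```

Request:
servo_tool([
  {"dx":0,"dy":0,"dz":0,"rx":0,"ry":0,"rz":0,"fingers":1},
  {"dx":0,"dy":0,"dz":0,"rx":0,"ry":0,"rz":0,"fingers":1},
  {"dx":0,"dy":0,"dz":10,"rx":0,"ry":0,"rz":0,"fingers":1},
  {"dx":0,"dy":0,"dz":25,"rx":0,"ry":0,"rz":0,"fingers":1},
  {"dx":0,"dy":0,"dz":30,"rx":0,"ry":0,"rz":0,"fingers":1},
  {"dx":0,"dy":0,"dz":30,"rx":0,"ry":0,"rz":0,"fingers":1},
  {"dx":0,"dy":0,"dz":30,"rx":0,"ry":0,"rz":0,"fingers":1},
  {"dx":0,"dy":0,"dz":20,"rx":0,"ry":0,"rz":0,"fingers":1},
])

```text
clock: 16.75
tcp_pos: [0.5489, 0.1878, 0.3228]
orientation: [0.429, -0.092, 0.898, 0.043]
wrist_force: [1.4, 0.7, -2.6]
finger_gap: 0.0186
```

```bash
python3 plan.py .585 -.181 .2625 -.1216 .9 0 15
```

```text
t 16.8 tcp [0.5489 0.1878 0.3228] -> [ 0.543  -0.1759  0.2961] d_mm [  -5.9 -363.7  -26.7] rot [ 0.003 -0.009 -0.324] |per row 15 [ -0.4 -24.2  -1.8] [ 0.    -0.001 -0.022] axis [ 0.778 -0.095 -0.622] F [ 1.38  0.67 -2.62] gap 0.0186 j [ 0.19 -0.15 -0.77  0.06  0.01 -0.01]
```

Request:
servo_tool([
  {"dx":-1,"dy":-15,"dz":0,"rx":0,"ry":0,"rz":-0.02,"fingers":1},
  {"dx":-2,"dy":-25,"dz":0,"rx":0,"ry":0,"rz":-0.025,"fingers":1},
  {"dx":-3,"dy":-30,"dz":0,"rx":0,"ry":0,"rz":-0.025,"fingers":1},
  {"dx":-2,"dy":-30,"dz":0,"rx":0,"ry":0,"rz":-0.025,"fingers":1},
  {"dx":0,"dy":-30,"dz":0,"rx":0,"ry":0,"rz":-0.03,"fingers":1},
  {"dx":0,"dy":-30,"dz":0,"rx":0,"ry":0,"rz":-0.03,"fingers":1},
  {"dx":0,"dy":-30,"dz":0,"rx":0,"ry":0,"rz":-0.03,"fingers":1},
  {"dx":0,"dy":-30,"dz":0,"rx":0,"ry":0,"rz":-0.03,"fingers":1},
])

```text
clock: 17.55
tcp_pos: [0.5395, -0.0337, 0.3179]
orientation: [0.428, 0.007, 0.904, -0.004]
wrist_force: [1.2, 0.3, -3.1]
finger_gap: 0.0189
```

Request:
servo_tool([
  {"dx":0,"dy":-30,"dz":0,"rx":0,"ry":0,"rz":-0.03,"fingers":1},
  {"dx":0,"dy":-30,"dz":-2,"rx":0,"ry":0,"rz":-0.03,"fingers":1},
  {"dx":0,"dy":-30,"dz":-4,"rx":0,"ry":0,"rz":-0.03,"fingers":1},
  {"dx":0,"dy":-28,"dz":-6,"rx":0,"ry":0,"rz":-0.02,"fingers":1},
  {"dx":1,"dy":-18,"dz":-8,"rx":0,"ry":0,"rz":0,"fingers":1},
  {"dx":1,"dy":-8,"dz":-6,"rx":0,"ry":0,"rz":0,"fingers":1},
  {"dx":0,"dy":0,"dz":0,"rx":0,"ry":0,"rz":0,"fingers":1},
  {"dx":0,"dy":0,"dz":0,"rx":0,"ry":0,"rz":0,"fingers":1},
])

```text
clock: 18.35
tcp_pos: [0.5428, -0.1756, 0.294]
orientation: [0.429, 0.055, 0.901, -0.027]
wrist_force: [-0.2, -0.2, -2.0]
finger_gap: 0.0188
```

```bash
python3 plan.py .585 -.181 .2625 -.1216 .9 0 15; python3 tilt.py -.07 -.15 .07; python3 tips.py pre2
```

```text
t 18.4 tcp [ 0.5428 -0.1756  0.294 ] -> [ 0.543  -0.1759  0.2961] d_mm [ 0.2 -0.2  2.1] rot [-0.001 -0.012  0.001] |per row 15 [ 0.  -0.   0.1] [-0.    -0.001  0.   ] axis [ 0.778 -0.095 -0.622] F [-0.24 -0.16 -2.  ] gap 0.0188 j [-0.6  -0.13 -0.81  0.06  0.36 -0.31]
hook y -0.07 tilt -0.125 score 0.13
hook y -0.15 tilt -0.06 score 0.03
hook y 0.07 tilt 0.22 score -0.03
F [-0.11  0.48 -2.55] tcp [ 0.5431 -0.1754  0.2948] t 18.4
```

View pics/pre2.png

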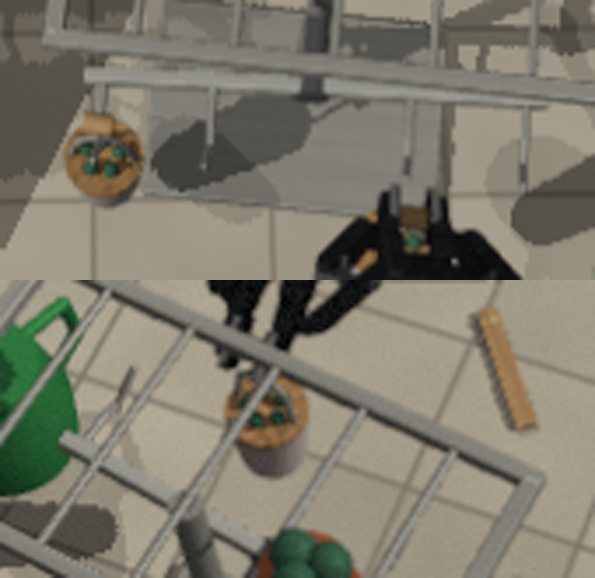

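The first pot hangs upright at (103,160) in the top crop. The heavy pot's toggle at (413,215) is in line with the right inner hook, whose tip is at (406,172).

Request:
servo_tool([
  {"dx":2,"dy":-1,"dz":4,"rx":0,"ry":0,"rz":0,"fingers":1},
  {"dx":12,"dy":-2,"dz":0,"rx":0,"ry":0,"rz":0,"fingers":1},
  {"dx":12,"dy":-2,"dz":0,"rx":0,"ry":0,"rz":0,"fingers":1},
  {"dx":12,"dy":-1,"dz":0,"rx":0,"ry":0,"rz":0,"fingers":1},
  {"dx":12,"dy":-2,"dz":0,"rx":0,"ry":0,"rz":0,"fingers":1},
  {"dx":9,"dy":-1,"dz":0,"rx":0,"ry":0,"rz":0,"fingers":1},
  {"dx":0,"dy":0,"dz":0,"rx":0,"ry":0,"rz":0,"fingers":1},
  {"dx":0,"dy":0,"dz":0,"rx":0,"ry":0,"rz":0,"fingers":1},
])

```text
clock: 19.3
tcp_pos: [0.6026, -0.185, 0.2989]
orientation: [0.43, 0.055, 0.901, -0.027]
wrist_force: [0.5, -0.1, -2.9]
finger_gap: 0.019
```

```bash
python3 plan.py .644 -.1905 .2625 -.1216 .9 0 15; python3 tilt.py -.15 .07
```

```text
t 19.3 tcp [ 0.6026 -0.185   0.2989] -> [ 0.602  -0.1854  0.2961] d_mm [-0.6 -0.3 -2.9] rot [ 0.001 -0.01   0.001] |per row 15 [-0.  -0.  -0.2] [ 0.    -0.001  0.   ] axis [ 0.778 -0.095 -0.622] F [ 0.51 -0.14 -2.85] gap 0.019 j [-0.54 -0.01 -0.7   0.04  0.32 -0.27]
hook y -0.15 tilt 0.085 score 0.45
hook y 0.07 tilt -0.22 score 0.23
F [-0.76 -0.56 -3.  ] tcp [ 0.6023 -0.185   0.299 ] t 19.35
```

Request:
servo_tool([
  {"dx":0,"dy":0,"dz":-7,"rx":0,"ry":0,"rz":0,"fingers":1},
  {"dx":0,"dy":0,"dz":-7,"rx":0,"ry":0,"rz":0,"fingers":1},
  {"dx":0,"dy":0,"dz":-6,"rx":0,"ry":0,"rz":0,"fingers":1},
  {"dx":0,"dy":0,"dz":-5,"rx":0,"ry":0,"rz":0,"fingers":1},
  {"dx":0,"dy":0,"dz":-4,"rx":0,"ry":0,"rz":0,"fingers":1},
  {"dx":0,"dy":0,"dz":-3,"rx":0,"ry":0,"rz":0,"fingers":1},
  {"dx":0,"dy":0,"dz":-3,"rx":0,"ry":0,"rz":0,"fingers":1},
  {"dx":0,"dy":0,"dz":0,"rx":0,"ry":0,"rz":0,"fingers":1},
])

```text
clock: 20.15
tcp_pos: [0.6025, -0.1852, 0.2643]
orientation: [0.43, 0.055, 0.901, -0.027]
wrist_force: [-1.1, 0.3, -2.5]
finger_gap: 0.0188
```

```bash
for i in 1 2 3 4; do python3 tilt.py  -.15 .07; done
```

```text
hook y -0.15 tilt 0.22 score 0.35
hook y 0.07 tilt 0.035 score 0.32
F [-1.87  0.47 -2.23] tcp [ 0.6026 -0.1852  0.2646] t 20.2
hook y -0.15 tilt 0.22 score 0.35
hook y 0.07 tilt 0.035 score 0.31
F [-2.2   1.23 -2.37] tcp [ 0.6026 -0.1852  0.2648] t 20.25
hook y -0.15 tilt 0.22 score 0.35
hook y 0.07 tilt 0.035 score 0.31
F [-2.39  1.15 -1.8 ] tcp [ 0.6026 -0.1852  0.2648] t 20.3
hook y -0.15 tilt 0.22 score 0.35
hook y 0.07 tilt 0.035 score 0.31
F [-1.03  1.13 -1.54] tcp [ 0.6026 -0.1852  0.2649] t 20.35
```

Request:
servo_tool([
  {"dx":-2,"dy":1,"dz":-1,"rx":0,"ry":0,"rz":0,"fingers":1},
  {"dx":-1,"dy":0,"dz":-2,"rx":0,"ry":0,"rz":0,"fingers":1},
  {"dx":0,"dy":0,"dz":-2,"rx":0,"ry":0,"rz":0,"fingers":1},
  {"dx":0,"dy":0,"dz":-2,"rx":0,"ry":0,"rz":0,"fingers":1},
  {"dx":0,"dy":0,"dz":0,"rx":0,"ry":0,"rz":0,"fingers":1},
])

```text
clock: 20.85
tcp_pos: [0.6004, -0.1843, 0.2585]
orientation: [0.431, 0.054, 0.9, -0.027]
wrist_force: [5.8, 2.6, -0.0]
finger_gap: 0.0188
```

```bash
for i in 1 2 3 4; do python3 tilt.py  -.15|tail -1; done
```

```text
F [ 5.2   1.36 -0.13] tcp [ 0.6004 -0.1843  0.2586] t 20.9
F [ 5.44  1.52 -0.36] tcp [ 0.6005 -0.1842  0.2586] t 20.95
F [ 5.09  0.98 -0.66] tcp [ 0.6004 -0.1843  0.2587] t 21.0
F [ 5.51  2.04 -1.06] tcp [ 0.6004 -0.1843  0.2587] t 21.05
```

Request:
servo_tool([
  {"dx":1.5,"dy":1,"dz":-1,"rx":0,"ry":0,"rz":0,"fingers":1},
  {"dx":0,"dy":0,"dz":-1,"rx":0,"ry":0,"rz":0,"fingers":1},
  {"dx":0,"dy":0,"dz":0,"rx":0,"ry":0,"rz":0,"fingers":1},
])

```text
clock: 21.35
tcp_pos: [0.6012, -0.1835, 0.2557]
orientation: [0.43, 0.055, 0.901, -0.028]
wrist_force: [3.8, -1.0, -0.2]
finger_gap: 0.019
```

```bash
for i in 1 2 3 4; do python3 tilt.py  -.15|tail -1; done
```

```text
F [ 3.67 -0.59  0.29] tcp [ 0.6012 -0.1835  0.2558] t 21.4
F [ 3.25 -1.33 -0.31] tcp [ 0.6012 -0.1835  0.2558] t 21.45
F [ 2.78 -0.76  0.93] tcp [ 0.6012 -0.1835  0.2559] t 21.5
F [ 3.67 -0.87 -0.64] tcp [ 0.6012 -0.1835  0.2559] t 21.55
```

Request:
servo_tool([
  {"dx":1,"dy":0,"dz":0,"rx":0,"ry":0,"rz":0,"fingers":1},
  {"dx":0,"dy":0,"dz":-1,"rx":0,"ry":0,"rz":0,"fingers":1},
  {"dx":0,"dy":0,"dz":0,"rx":0,"ry":0,"rz":0,"fingers":0.3},
  {"dx":0,"dy":0,"dz":0,"rx":0,"ry":0,"rz":0,"fingers":-0.1},
  {"dx":0,"dy":0,"dz":0,"rx":0,"ry":0,"rz":0,"fingers":-0.3},
  {"dx":0,"dy":0,"dz":0,"rx":0,"ry":0,"rz":0,"fingers":-0.3},
  {"dx":0,"dy":0,"dz":0,"rx":0,"ry":0,"rz":0,"fingers":-0.3},
  {"dx":0,"dy":0,"dz":0,"rx":0,"ry":0,"rz":0,"fingers":-0.3},
])

```text
clock: 22.35
tcp_pos: [0.602, -0.1833, 0.2547]
orientation: [0.43, 0.055, 0.901, -0.028]
wrist_force: [0.6, 0.1, -0.1]
finger_gap: 0.0557
```

Request:
servo_tool([
  {"dx":0,"dy":0,"dz":0,"rx":0,"ry":0,"rz":0,"fingers":-0.3},
  {"dx":-8,"dy":1,"dz":6,"rx":0,"ry":0,"rz":0,"fingers":-0.3},
  {"dx":-12,"dy":1,"dz":10,"rx":0,"ry":0,"rz":0,"fingers":-0.3},
  {"dx":-16,"dy":2,"dz":13,"rx":0,"ry":0,"rz":0,"fingers":-0.3},
  {"dx":-16,"dy":2,"dz":13,"rx":0,"ry":0,"rz":0,"fingers":-0.3},
  {"dx":0,"dy":10,"dz":10,"rx":0,"ry":0,"rz":0,"fingers":-0.3},
  {"dx":0,"dy":25,"dz":10,"rx":0,"ry":0,"rz":0,"fingers":-0.3},
  {"dx":0,"dy":0,"dz":0,"rx":0,"ry":0,"rz":0,"fingers":-0.3},
])

```text
clock: 23.15
tcp_pos: [0.5504, -0.1404, 0.3191]
orientation: [0.432, 0.053, 0.9, -0.027]
wrist_force: [1.2, -0.8, 0.3]
finger_gap: 0.0557
```

```bash
python3 tips.py hung2; python3 tilt.py -.15 .07; python3 plan.py .4945 .3947 .1435 .2 .9
```

```text
hook y -0.15 tilt 0.015 score 0.55
hook y 0.07 tilt 0.045 score 0.41
F [0.86 0.27 0.2 ] tcp [ 0.5501 -0.142   0.3167] t 23.3
t 23.3 tcp [ 0.5501 -0.142   0.3167] -> [0.453  0.3863 0.1771] d_mm [ -97.1  528.3 -139.6] rot [ 0.003 -0.009  0.322] |per row 8 [-12.1  66.  -17.5] [ 0.    -0.001  0.04 ] axis [ 0.768  0.156 -0.622] F [0.86 0.27 0.2 ] gap 0.0556 j [-0.52 -0.17 -0.79  0.1   0.3  -0.26]
```

View pics/hung2.png

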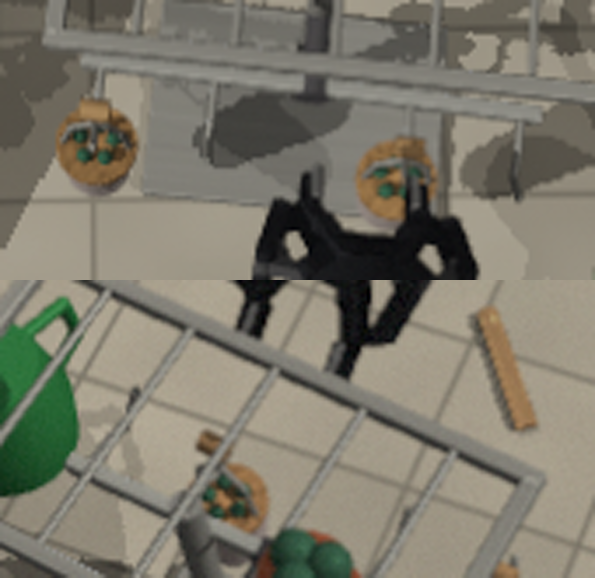

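Both pots hang, at (97,145) and (397,180) in the top crop, with the bar tipped slightly to the right and clear of its stop. Next is the third pot.

Request:
servo_tool([
  {"dx":-3,"dy":30,"dz":0,"rx":0,"ry":0,"rz":0.023,"fingers":-0.3},
  {"dx":-7,"dy":38,"dz":0,"rx":0,"ry":0,"rz":0.023,"fingers":-0.3},
  {"dx":-7,"dy":38,"dz":0,"rx":0,"ry":0,"rz":0.023,"fingers":-0.3},
  {"dx":-7,"dy":38,"dz":0,"rx":0,"ry":0,"rz":0.023,"fingers":-0.3},
  {"dx":-7,"dy":38,"dz":0,"rx":0,"ry":0,"rz":0.023,"fingers":-0.3},
  {"dx":-7,"dy":38,"dz":0,"rx":0,"ry":0,"rz":0.023,"fingers":-0.3},
  {"dx":-7,"dy":38,"dz":-5,"rx":0,"ry":0,"rz":0.023,"fingers":-0.3},
  {"dx":-7,"dy":38,"dz":-10,"rx":0,"ry":0,"rz":0.023,"fingers":-0.3},
])

```text
clock: 24.1
tcp_pos: [0.4983, 0.1549, 0.3022]
orientation: [0.432, -0.028, 0.902, 0.012]
wrist_force: [1.7, 0.1, -0.2]
finger_gap: 0.0555
```

Request:
servo_tool([
  {"dx":-7,"dy":38,"dz":-10,"rx":0,"ry":0,"rz":0.023,"fingers":-0.3},
  {"dx":-7,"dy":38,"dz":-15,"rx":0,"ry":0,"rz":0.023,"fingers":-0.3},
  {"dx":-7,"dy":38,"dz":-15,"rx":0,"ry":0,"rz":0.023,"fingers":-0.3},
  {"dx":-7,"dy":38,"dz":-15,"rx":0,"ry":0,"rz":0.023,"fingers":-0.3},
  {"dx":-8,"dy":38,"dz":-12,"rx":0,"ry":0,"rz":0.023,"fingers":-0.3},
  {"dx":-8,"dy":36,"dz":-5,"rx":0,"ry":0,"rz":0.023,"fingers":-0.3},
  {"dx":0,"dy":0,"dz":0,"rx":0,"ry":0,"rz":0,"fingers":-0.3},
  {"dx":0,"dy":0,"dz":0,"rx":0,"ry":0,"rz":0,"fingers":-0.3},
])

```text
clock: 24.9
tcp_pos: [0.4539, 0.3801, 0.2282]
orientation: [0.428, -0.091, 0.898, 0.041]
wrist_force: [0.4, -0.5, 1.0]
finger_gap: 0.0553
```

```bash
python3 plan.py .4955 .3950 .1430 .2 .9; python3 - <<'E'
from h import *
c=read_camera("scene"); d=cut_out("pot_c_grip","scene"); print([(round(x["confidence"],2),x["extent"]) for x in d])
p=cv2.imread("pics/scene0.png")[...,::-1].astype(int); a=np.abs(c["img"].astype(int)-p).sum(2)[262:302,432:466]; print("changed px near third pot",(a>60).sum())
# hook tilt check: project left inner tip
E
python3 tilt.py .07 -.15
```

```text
t 24.9 tcp [0.4539 0.3801 0.2282] -> [0.454  0.3866 0.1766] d_mm [  0.1   6.5 -51.7] rot [ 0.006 -0.01  -0.   ] |per row 8 [ 0.   0.8 -6.5] [ 0.001 -0.001 -0.   ] axis [ 0.768  0.156 -0.622] F [ 0.43 -0.51  0.97] gap 0.0553 j [ 0.71  0.07 -0.82 -0.14 -0.39  0.33]
[(0.74, [432.6, 264.5, 462.7, 293.8]), (0.42, [168.7, 210.9, 296.1, 291.7]), (0.4, [278.4, 259.0, 308.5, 299.4])]
changed px near third pot 2
hook y 0.07 tilt 0.1 score 0.36
hook y -0.15 tilt 0.005 score 0.5
F [0.01 0.31 0.32] tcp [0.4544 0.3787 0.2293] t 25.05
```

Request:
servo_tool([
  {"dx":0,"dy":7,"dz":0,"rx":0,"ry":0,"rz":0,"fingers":-0.3},
  {"dx":0,"dy":0,"dz":-18,"rx":0,"ry":0,"rz":0,"fingers":-0.3},
  {"dx":0,"dy":0,"dz":-18,"rx":0,"ry":0,"rz":0,"fingers":-0.3},
  {"dx":0,"dy":0,"dz":-15,"rx":0,"ry":0,"rz":0,"fingers":-0.3},
  {"dx":0,"dy":0,"dz":0,"rx":0,"ry":0,"rz":0,"fingers":-0.3},
  {"dx":0,"dy":0,"dz":0,"rx":0,"ry":0,"rz":0,"fingers":1},
  {"dx":0,"dy":0,"dz":0,"rx":0,"ry":0,"rz":0,"fingers":1},
  {"dx":0,"dy":0,"dz":0,"rx":0,"ry":0,"rz":0,"fingers":1},
], newtons=40)

```text
clock: 25.85
tcp_pos: [0.4548, 0.3871, 0.1802]
orientation: [0.43, -0.09, 0.897, 0.042]
wrist_force: [0.2, -0.9, 2.0]
finger_gap: 0.0192
```

Request:
servo_tool([
  {"dx":0,"dy":0,"dz":0,"rx":0,"ry":0,"rz":0,"fingers":1},
  {"dx":0,"dy":0,"dz":0,"rx":0,"ry":0,"rz":0,"fingers":1},
  {"dx":0,"dy":0,"dz":10,"rx":0,"ry":0,"rz":0,"fingers":1},
  {"dx":0,"dy":0,"dz":20,"rx":0,"ry":0,"rz":0,"fingers":1},
  {"dx":0,"dy":0,"dz":30,"rx":0,"ry":0,"rz":0,"fingers":1},
  {"dx":0,"dy":0,"dz":30,"rx":0,"ry":0,"rz":0,"fingers":1},
  {"dx":0,"dy":0,"dz":20,"rx":0,"ry":0,"rz":0,"fingers":1},
  {"dx":0,"dy":0,"dz":10,"rx":0,"ry":0,"rz":0,"fingers":1},
])

```text
clock: 26.65
tcp_pos: [0.4543, 0.3873, 0.3012]
orientation: [0.43, -0.09, 0.897, 0.043]
wrist_force: [-0.2, 0.2, -0.9]
finger_gap: 0.0191
```

```bash
for i in 1 2 3 4; do python3 tilt.py -.15|tail -1; done; python3 plan.py .602 -.045 .2585 -.1216 .9 0 16
```

```text
F [0.38 0.68 0.63] tcp [0.4546 0.3875 0.3021] t 26.7
F [ 0.4  -0.05 -1.64] tcp [0.4543 0.3871 0.3002] t 26.75
F [ 0.36  0.46 -1.16] tcp [0.4538 0.3867 0.2983] t 26.8
F [-0.29 -0.25 -0.69] tcp [0.4534 0.3863 0.297 ] t 26.85
t 26.9 tcp [0.4534 0.3863 0.297 ] -> [ 0.56   -0.0399  0.2921] d_mm [ 106.6 -426.2   -5. ] rot [ 0.004 -0.011 -0.321] |per row 16 [  6.7 -26.6  -0.3] [ 0.    -0.001 -0.02 ] axis [ 0.778 -0.095 -0.622] F [-0.29 -0.25 -0.69] gap 0.0192 j [ 0.72 -0.02 -0.71  0.07 -0.4   0.34]
```

It reads about -0.9 N, so it is light. Next it goes to the left inner hook, passing in front of the pot already hanging on that side.

Request:
servo_tool([
  {"dx":4,"dy":-15,"dz":0,"rx":0,"ry":0,"rz":-0.02,"fingers":1},
  {"dx":4,"dy":-30,"dz":0,"rx":0,"ry":0,"rz":-0.02,"fingers":1},
  {"dx":4,"dy":-30,"dz":0,"rx":0,"ry":0,"rz":-0.02,"fingers":1},
  {"dx":4,"dy":-30,"dz":0,"rx":0,"ry":0,"rz":-0.02,"fingers":1},
  {"dx":4,"dy":-30,"dz":0,"rx":0,"ry":0,"rz":-0.02,"fingers":1},
  {"dx":4,"dy":-30,"dz":0,"rx":0,"ry":0,"rz":-0.02,"fingers":1},
  {"dx":4,"dy":-30,"dz":0,"rx":0,"ry":0,"rz":-0.02,"fingers":1},
  {"dx":4,"dy":-30,"dz":0,"rx":0,"ry":0,"rz":-0.02,"fingers":1},
])

```text
clock: 27.65
tcp_pos: [0.4851, 0.1597, 0.2965]
orientation: [0.429, -0.018, 0.903, 0.006]
wrist_force: [0.4, -0.1, -0.1]
finger_gap: 0.0193
```

Request:
servo_tool([
  {"dx":5,"dy":-30,"dz":0,"rx":0,"ry":0,"rz":-0.023,"fingers":1},
  {"dx":5,"dy":-30,"dz":0,"rx":0,"ry":0,"rz":-0.023,"fingers":1},
  {"dx":5,"dy":-30,"dz":0,"rx":0,"ry":0,"rz":-0.023,"fingers":1},
  {"dx":5,"dy":-30,"dz":0,"rx":0,"ry":0,"rz":-0.023,"fingers":1},
  {"dx":5,"dy":-30,"dz":0,"rx":0,"ry":0,"rz":-0.023,"fingers":1},
  {"dx":10,"dy":-30,"dz":0,"rx":0,"ry":0,"rz":-0.023,"fingers":1},
  {"dx":10,"dy":-20,"dz":0,"rx":0,"ry":0,"rz":-0.023,"fingers":1},
  {"dx":5,"dy":0,"dz":0,"rx":0,"ry":0,"rz":0,"fingers":1},
])

```text
clock: 28.45
tcp_pos: [0.5358, -0.041, 0.2971]
orientation: [0.429, 0.057, 0.901, -0.029]
wrist_force: [-0.9, 0.8, -1.3]
finger_gap: 0.0191
```

```bash
python3 plan.py .603 -.044 .260 -.1216 .9 0 4
```

```text
t 28.4 tcp [ 0.5358 -0.041   0.2971] -> [ 0.561  -0.0389  0.2936] d_mm [25.2  2.2 -3.6] rot [ 0.001 -0.011  0.005] |per row 4 [ 6.3  0.5 -0.9] [ 0.    -0.003  0.001] axis [ 0.778 -0.095 -0.622] F [-0.94  0.79 -1.28] gap 0.0191 j [-0.27 -0.22 -0.89  0.02  0.11 -0.1 ]
```

Request:
servo_tool([
  {"dx":13,"dy":1,"dz":-2,"rx":0,"ry":0,"rz":0.005,"fingers":1},
  {"dx":12,"dy":1,"dz":-1,"rx":0,"ry":0,"rz":0,"fingers":1},
  {"dx":12,"dy":-1,"dz":0,"rx":0,"ry":0,"rz":0,"fingers":1},
  {"dx":12,"dy":-2,"dz":0,"rx":0,"ry":0,"rz":0,"fingers":1},
  {"dx":12,"dy":-1,"dz":0,"rx":0,"ry":0,"rz":0,"fingers":1},
  {"dx":12,"dy":-2,"dz":0,"rx":0,"ry":0,"rz":0,"fingers":1},
  {"dx":9,"dy":-1,"dz":0,"rx":0,"ry":0,"rz":0,"fingers":1},
  {"dx":0,"dy":0,"dz":0,"rx":0,"ry":0,"rz":0,"fingers":1},
])

```text
clock: 29.25
tcp_pos: [0.6194, -0.0435, 0.2959]
orientation: [0.43, 0.052, 0.901, -0.026]
wrist_force: [0.2, -0.6, -1.3]
finger_gap: 0.0189
```

```bash
python3 plan.py .6605 -.051 .260 -.1216 .9 0 4;  for i in 1 2 3; do python3 tilt.py -.15|tail -1; done
```

```text
t 29.2 tcp [ 0.6194 -0.0435  0.2959] -> [ 0.6185 -0.0459  0.2936] d_mm [-0.9 -2.4 -2.4] rot [ 0.002 -0.008 -0.005] |per row 4 [-0.2 -0.6 -0.6] [ 0.    -0.002 -0.001] axis [ 0.778 -0.095 -0.622] F [ 0.17 -0.63 -1.26] gap 0.0189 j [-0.23 -0.04 -0.75 -0.03  0.09 -0.07]
F [-0.13  0.22 -1.  ] tcp [ 0.6186 -0.0433  0.2955] t 29.3
F [-0.51 -0.33 -1.3 ] tcp [ 0.618  -0.0432  0.2952] t 29.35
F [-0.72  0.66 -0.81] tcp [ 0.6177 -0.0432  0.2952] t 29.4
```

Request:
servo_tool([
  {"dx":0,"dy":-2,"dz":-7,"rx":0,"ry":0,"rz":0,"fingers":1},
  {"dx":0,"dy":0,"dz":-7,"rx":0,"ry":0,"rz":0,"fingers":1},
  {"dx":0,"dy":0,"dz":-5,"rx":0,"ry":0,"rz":0,"fingers":1},
  {"dx":0,"dy":0,"dz":-4,"rx":0,"ry":0,"rz":0,"fingers":1},
  {"dx":0,"dy":0,"dz":-3,"rx":0,"ry":0,"rz":0,"fingers":1},
  {"dx":0,"dy":0,"dz":-3,"rx":0,"ry":0,"rz":0,"fingers":1},
  {"dx":0,"dy":0,"dz":-2,"rx":0,"ry":0,"rz":0,"fingers":1},
  {"dx":0,"dy":0,"dz":0,"rx":0,"ry":0,"rz":0,"fingers":1},
])

```text
clock: 30.2
tcp_pos: [0.618, -0.0452, 0.2644]
orientation: [0.43, 0.052, 0.901, -0.026]
wrist_force: [-0.1, 0.3, -1.1]
finger_gap: 0.0192
```

```bash
for i in 1 2 3 4; do python3 tilt.py -.15|tail -1; done
```

```text
F [-0.82  0.47 -0.27] tcp [ 0.6181 -0.0452  0.2646] t 30.25
F [-1.1   1.2  -0.98] tcp [ 0.6181 -0.0452  0.2648] t 30.3
F [-0.23  0.93 -0.07] tcp [ 0.6181 -0.0452  0.2648] t 30.35
F [-0.54  0.17 -0.67] tcp [ 0.6181 -0.0452  0.2649] t 30.4
```

Request:
servo_tool([
  {"dx":0,"dy":0.5,"dz":-2,"rx":0,"ry":0,"rz":0,"fingers":1},
  {"dx":-0.5,"dy":0,"dz":-1,"rx":0,"ry":0,"rz":0,"fingers":1},
  {"dx":0,"dy":0,"dz":-1,"rx":0,"ry":0,"rz":0,"fingers":1},
  {"dx":0,"dy":0,"dz":0,"rx":0,"ry":0,"rz":0,"fingers":1},
])

```text
clock: 30.8
tcp_pos: [0.6177, -0.0448, 0.2608]
orientation: [0.43, 0.052, 0.901, -0.026]
wrist_force: [0.6, 0.0, 0.6]
finger_gap: 0.019
```

```bash
for i in 1 2 3 4; do python3 tilt.py -.15|tail -1; done
```

```text
F [ 0.41  0.02 -1.19] tcp [ 0.6177 -0.0448  0.2609] t 30.85
F [ 0.46  0.6  -0.65] tcp [ 0.6177 -0.0448  0.2609] t 30.9
F [0.85 0.57 0.8 ] tcp [ 0.6178 -0.0448  0.2609] t 30.95
F [0.96 0.45 0.39] tcp [ 0.6177 -0.0448  0.2609] t 31.0
```

The weight is off the wrist and the heights agree, so I release and back off.

Request:
servo_tool([
  {"dx":0,"dy":0,"dz":-0.5,"rx":0,"ry":0,"rz":0,"fingers":0.3},
  {"dx":0,"dy":0,"dz":0,"rx":0,"ry":0,"rz":0,"fingers":-0.1},
  {"dx":0,"dy":0,"dz":0,"rx":0,"ry":0,"rz":0,"fingers":-0.3},
  {"dx":0,"dy":0,"dz":0,"rx":0,"ry":0,"rz":0,"fingers":-0.3},
  {"dx":0,"dy":0,"dz":0,"rx":0,"ry":0,"rz":0,"fingers":-0.3},
  {"dx":0,"dy":0,"dz":0,"rx":0,"ry":0,"rz":0,"fingers":-0.3},
])

```text
clock: 31.6
tcp_pos: [0.6175, -0.0448, 0.2601]
orientation: [0.43, 0.052, 0.901, -0.026]
wrist_force: [0.8, -0.1, -0.3]
finger_gap: 0.0556
```

Request:
servo_tool([
  {"dx":-8,"dy":1,"dz":6,"rx":0,"ry":0,"rz":0,"fingers":-0.3},
  {"dx":-12,"dy":1,"dz":10,"rx":0,"ry":0,"rz":0,"fingers":-0.3},
  {"dx":-16,"dy":2,"dz":13,"rx":0,"ry":0,"rz":0,"fingers":-0.3},
  {"dx":-16,"dy":2,"dz":13,"rx":0,"ry":0,"rz":0,"fingers":-0.3},
  {"dx":-10,"dy":0,"dz":10,"rx":0,"ry":0,"rz":0,"fingers":-0.3},
  {"dx":-10,"dy":0,"dz":30,"rx":0,"ry":0.05,"rz":0,"fingers":-0.3},
  {"dx":-10,"dy":0,"dz":30,"rx":0,"ry":0.1,"rz":0,"fingers":-0.3},
  {"dx":-20,"dy":0,"dz":20,"rx":0,"ry":0.1,"rz":0,"fingers":-0.3},
])

```text
clock: 32.4
tcp_pos: [0.5157, -0.0387, 0.3924]
orientation: [0.319, 0.048, 0.946, -0.033]
wrist_force: [1.5, -0.9, 0.1]
finger_gap: 0.0554
```

Request:
servo_tool([
  {"dx":-20,"dy":20,"dz":10,"rx":0,"ry":0.1,"rz":0,"fingers":-0.3},
  {"dx":-20,"dy":40,"dz":0,"rx":0,"ry":0.1,"rz":0,"fingers":-0.3},
  {"dx":-20,"dy":45,"dz":0,"rx":0,"ry":0.1,"rz":0,"fingers":-0.3},
  {"dx":-20,"dy":45,"dz":0,"rx":0,"ry":0,"rz":0,"fingers":-0.3},
  {"dx":0,"dy":45,"dz":0,"rx":0,"ry":0,"rz":0,"fingers":-0.3},
  {"dx":0,"dy":40,"dz":0,"rx":0,"ry":0,"rz":0,"fingers":-0.3},
  {"dx":0,"dy":0,"dz":0,"rx":0,"ry":0,"rz":0,"fingers":-0.3},
  {"dx":0,"dy":0,"dz":0,"rx":0,"ry":0,"rz":0,"fingers":-0.3},
])

```text
clock: 33.2
tcp_pos: [0.4361, 0.197, 0.3995]
orientation: [0.174, 0.042, 0.983, -0.039]
wrist_force: [-0.0, -0.2, -0.4]
finger_gap: 0.0559
```

```bash
python3 tilt.py -.15; python3 tips.py fin; python3 - <<'E'
from h import *
for n in("top","scene"):
    read_camera(n)
    for t in("vase","can","marker","pot_a_grip"): print(n,t,[(round(d["confidence"],2),np.round(d["extent"]).tolist()) for d in cut_out(t,n)])
E
```

```text
hook y -0.15 tilt 0.035 score 0.82
F [-0.77 -0.54 -0.09] tcp [0.4363 0.196  0.3995] t 33.25
top vase [(0.93, [134.0, 145.0, 169.0, 184.0])]
top can [(0.91, [416.0, 149.0, 461.0, 238.0])]
top marker [(0.76, [299.0, 268.0, 323.0, 301.0])]
top pot_a_grip [(0.73, [349.0, 169.0, 368.0, 197.0])]
scene vase [(0.86, [399.0, 334.0, 435.0, 377.0])]
scene can [(0.56, [97.0, 183.0, 173.0, 244.0])]
scene marker [(0.54, [286.0, 186.0, 304.0, 223.0])]
scene pot_a_grip [(0.74, [203.0, 221.0, 224.0, 262.0]), (0.37, [248.0, 247.0, 280.0, 284.0])]
```

View pics/fin.png

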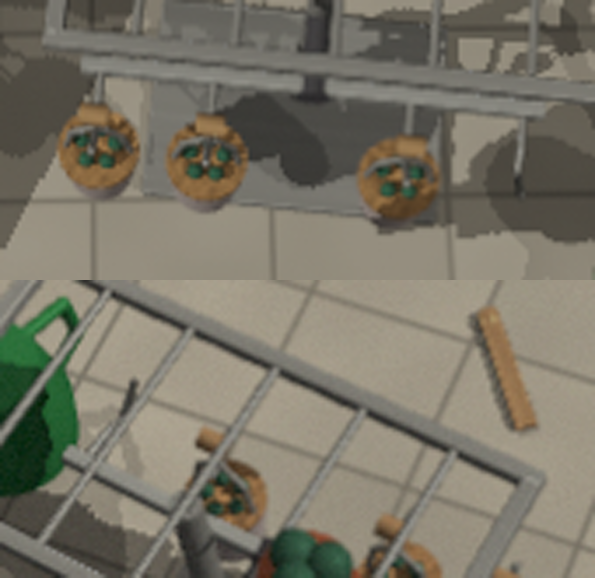

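All three pots hang at (97,150), (207,160) and (398,175) in the top crop. In both views the right outer hook tip is back where it was with the bar level: (519,190) in the top view and (133,382) in the scene view.

```bash
python3 -c "
from h import *
job.hand_in(); print(env.get_state()['clock'])"
```

```text
the job is handed in; nothing more can be done
the job is handed in; nothing more can be done
```

All three pots are hanging on the bar and the job is handed in, at about 33 s of the 72 s allowed. No verdict was reported.

I lifted each pot briefly to feel its weight. The first read about -2.8 N, so it was the heavy one and I set it back down. The other two read about -1 N. I then hung a light pot on the left outer hook, the heavy one on the right inner hook and the last light one on the left inner hook. Each was lowered in small steps until the hook carried most or all of its weight before I let go.

**Last checks:**
- **Pots:** in the final picture all three hang from their hooks, look upright, and the gripper is well clear.
- **Bar:** the right outer hook tip is within about 1 px of where it was with the bar level, in both cameras. My automatic tilt estimate disagreed. Its last reading was +0.035 rad, just inside the 0.04 limit, but it was noisy all along because shadows shift in the picture, so I went by the hook-tip comparison.
- **Bystanders:** the vase, watering can and marker are in place to within a few pixels, which is the detector's noise.

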